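Put the stacked microscope parts away in their trays

TASK

The microscope parts have been left piled in one stack on the optical table. Take the stack apart from the top down, one part at a time, and set each upright and flat on the floor of its own tray: the objective in the small round tray, the filter cube in the square tray, the lens mount in the large round tray and the oblong block in the oblong tray. Set them down gently without dropping or toppling any, let go of them all, and do not shove or knock over the small bottle and the post foot standing nearby.

Things in the scene. Friction and masses are not known exactly. Their poses are not given: they have to be found in the camera images.
- objective: Objective lens, top of the stack: upright bright steel barrel, diameter 26 mm up to 34 mm high, then a cone to a 12 mm tip; 47 mm high in all, about 100 g. Origin at the centre of its underside, z up along its axis. It starts on the filter cube.
- filter_cube: Filter cube, second from the top: bare aluminium cube with a round window in one side, 32 mm edges, about 80 g. Origin at the centre of its underside, z up, x and y square to its side faces. It starts on the lens mount.
- lens_mount: Lens mount, third from the top: black upright knurled disc, diameter 46 mm, 26 mm high, about 120 g. Origin at the centre of its underside, z up along its axis. It starts on the oblong block.
- insert_block: Oblong aluminium block (carrier of a stage insert) at the bottom of the stack, standing on the table: 90 mm long along its x, 54 mm wide along its y, 24 mm high, about 280 g. Origin at the centre of its underside, z up.
- tray_small_round: Fixed shallow tray of grey plastic, round, pocket 42 mm in diameter, 50 mm outside. Floor 4 mm thick, rim 8 mm above the table (so 4 mm above the floor), walls 4 mm thick. Origin at the centre of its underside on the table, z up. Place of the objective, which rests with its underside 4 mm above this origin.
- tray_square: Fixed shallow tray of grey plastic, square, pocket 48 x 48 mm, 56 mm outside. Floor 4 mm thick, rim 8 mm above the table (so 4 mm above the floor), walls 4 mm thick. Origin at the centre of its underside on the table, z up, x and y along its walls. Place of the filter cube, which rests with its underside 4 mm above this origin.
- tray_large_round: Fixed shallow tray of grey plastic, round, pocket 62 mm in diameter, 70 mm outside. Floor 4 mm thick, rim 8 mm above the table (so 4 mm above the floor), walls 4 mm thick. Origin at the centre of its underside on the table, z up. Place of the lens mount, which rests with its underside 4 mm above this origin.
- tray_oblong: Fixed shallow tray of grey plastic, oblong, pocket 106 mm along its x by 70 mm along its y, 114 x 78 mm outside. Floor 4 mm thick, rim 8 mm above the table (so 4 mm above the floor), walls 4 mm thick. Origin at the centre of its underside on the table, z up. Place of the oblong block, which rests with its underside 4 mm above this origin.
- fluid_bottle: Bystander, leave alone: loose amber lens-fluid bottle with a white cap, diameter 34 mm, 62 mm high. Origin at the centre of its underside, z up.
- post_foot: Bystander, leave alone: loose dark round foot, diameter 40 mm, 8 mm high, with a bright 16 mm post on it, 50 mm high in all. Origin at the centre of its underside, z up.

How it is judged:
By the outcome, as a careful person would: the job done as asked, in the order asked, and still so for the second after the job is handed in, with the robot touching nothing.
It also fails if it takes over 115 s, if anything falls off the work surface, if the arm or the gripper's body presses on something with over 40 N, if the wrist force passes 120 N, or if a joint passes its speed limit or range.

ROBOT

A 6-joint arm with a two-finger parallel gripper is mounted at the origin on the work surface. World frame = base frame: x ahead of the robot, y to its left, z up, the work surface at z = 0. Lengths are in m, angles in rad, forces in N, time in s.
With the tool pointing down it reaches from about 0.35 to 0.975 m from the base axis. Payload 4.9 kg.
Tool frame: the origin (TCP) lies at the very end of the fingers, on their centre line; the grasp point (between the pads) lies 19 mm behind it (ctrl.grasp_offset is the distance from the TCP to the grasp point, in m); z points along the fingers, y is the line along which they close (so a half turn about z gives the same grasp; the last joint's range is limited). The gripper opens to 85 mm and grips with 20 to 120 N. Pads are 22 mm wide; open, the fingers measure 114 mm over their backs; the gripper's body (76 mm by 85 mm) begins 54 mm behind the grasp point. The pads swing forward as they close: fully open they stand 13 mm farther back than shut.
Start: joints at [1.129, 0.053, 1.613, -0, 1.476, -0.119], TCP at [0.198, 0.593, 0.203] pointing down, gripper open.
Joint ranges: [-3.01, 3.01], [-1.01, 2.22], [0.06, 2.58], [-1.02, 4.17], [0.09, 2.62], [-3.14, 3.14]. Speed limits (rad/s): [2.57, 2.57, 3.14, 3.14, 3.14, 3.14].

INTERFACE

Orientations are given as a rotation vector (axis times angle).
In Python, from station import ctrl, optics gives the robot as it stands.
- The arm moves only by the shell command python3 -m handwheel 'ROWS' [OPENING] [FORCE]. ROWS is JSON, a list of rows, each an object of numbers: "tx", "ty", "tz": the shift along the tool's x, y, z in mm; "roll": the turn about the tool's z in rad. A call has 1 to 12 rows; each row shifts and turns the commanded pose from where the row before left it, along the tool's axes as they then stand; what a row does not reach is not made up. A row lasts 1/12 s, in which the tool goes at most 41.7 mm and 7.16 degrees, less where a joint would pass 70% of its speed; a pose out of reach is approached as far as the arm can. A call with a gripper value outside its range is refused whole. OPENING is the finger opening in mm, from 0 to 85.4, set as the call begins (- or left out, the last holds). The fingers move at their own pace and stop on an object; FORCE is the grip in N (left out, the last holds). Time passes only in rows, so rows that do not move let the fingers close. It gives the time, the measured TCP pose, the force, the opening and the grip force at its end, in the units of the state.
- ctrl.get_obs(): the state, without advancing time (a new reading comes with each control period).
- optics.get_image(name): name is "side" or "top"; returns (picture, depth): 480x640x3 uint8, red, green, blue; 480x640 float32, m along the optical axis (not along the pixel's ray), 0 where there is no reading.
- optics.camera_params(name): a dict with "mtx" (3x3 intrinsics, pixels), "k1" (the pictures are not rectified: a ray, as slopes to the right and down, at radius r is drawn at 1 + k1 r^2 times it, then the intrinsics apply), "extrinsics" (4x4, takes a point from camera to world coordinates). Camera axes: x right, y down, z forward; pixel columns grow to the right and rows downward; lengths in m; the calibration is good to about 2 mm. A picture is of the moment at which its call begins. camera_params takes no time and is no camera call.
- ctrl.finish_job(): hands the job in; it is judged then, once.
The state is a dict: "t": time; "q": joint angles; "dq": joint speeds; "effort": joint torques, N m; "tool_pos": TCP position; "tool_rot": TCP orientation; "contact_force": force on the tool from outside, world axes, zero at the start; "wrist_torque": the same for the moment, N m; "opening": finger opening in m; "grip_force": force on a finger pad.
Only numpy, scipy, OpenCV 4.12 (cv2) and the standard library are available. Lean on these libraries where they do the work, as an engineer would, in place of code of your own. Each camera call takes 0.05 s, during which the arm holds its last target. There are 200 camera calls.

## Working session

There is one attempt and no reset: what is moved stays moved. The work goes in short steps, Python scripts to look and compute and a shell command to move; the robot and the scene stay as the last step left them, time stands still between calls to the robot, and variables do not carry over. Pictures are saved under pics/ and viewed, at most 14 in all, crops included, and the job is handed in when it is done.

```bash
mkdir -p pics; ls
python3 - <<'E'
from station import ctrl, optics
import cv2, numpy as np
o=ctrl.get_obs(); print(o['t'],o['tool_pos'],o['tool_rot'],o['opening'],ctrl.grasp_offset)
for n in('top','side'):
    im,d=optics.get_image(n); cv2.imwrite(f'pics/{n}0.png',im[:,:,::-1]); np.savez(f'{n}0.npz',im=im,d=d)
    p=optics.camera_params(n); print(p['mtx'].tolist(),p['k1'],np.round(p['extrinsics'],3).tolist())
E
```

```text
pics
0.0 [0.19795266 0.59208458 0.20133419] [-0.50478124 -3.10019327  0.00320698] 0.08533332451480347 0.0187
[[597.395315724249, 0.0, 312.55058374549753], [0.0, 597.395315724249, 243.63034837670673], [0.0, 0.0, 1.0]] -0.05813577911390754 [[-0.001, -0.995, 0.097, 0.429], [-1.0, 0.0, -0.003, 0.019], [0.003, -0.097, -0.995, 1.313], [0.0, 0.0, 0.0, 1.0]]
[[488.63275072614965, 0.0, 315.4936300783593], [0.0, 488.63275072614965, 238.5960096954893], [0.0, 0.0, 1.0]] -0.05043166935736427 [[-0.976, -0.087, 0.198, 0.351], [-0.216, 0.476, -0.853, 0.713], [-0.02, -0.875, -0.483, 0.489], [0.0, 0.0, 0.0, 1.0]]
```

View pics/top0.png

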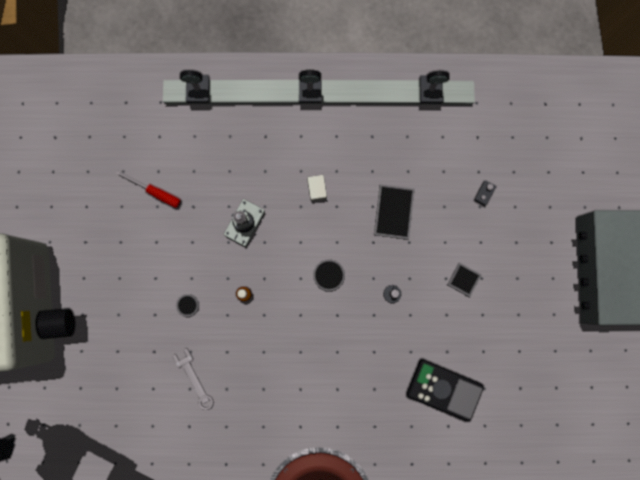

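View pics/side0.png

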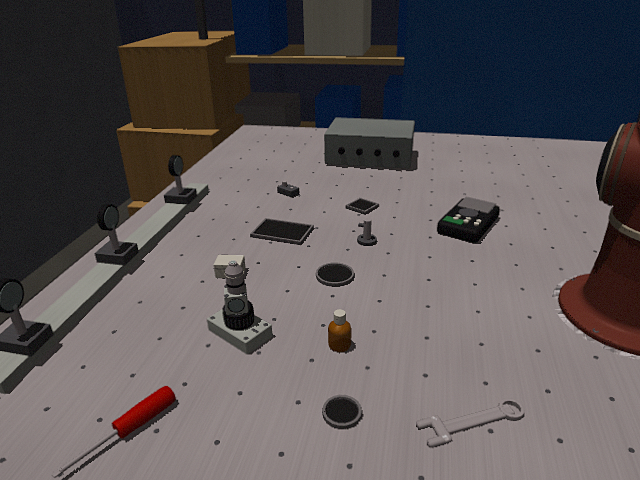

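The top view shows the stack at (243,222) and these trays: small round (187,305), large round (329,275), oblong (394,212), square (464,280). The bottle is at (244,294) and the post foot at (392,293). The side view agrees, with the stack at (238,300).

```bash
cat > h.py <<'E'
import numpy as np, cv2
from station import ctrl, optics
def ray(n,uv):
    p=optics.camera_params(n); K=np.array(p['mtx']); E=np.array(p['extrinsics'])
    uv=np.atleast_2d(np.asarray(uv,float))
    s=np.c_[(uv[:,0]-K[0,2])/K[0,0],(uv[:,1]-K[1,2])/K[1,1]]; u=s.copy()
    for _ in range(10): u=s/(1+p['k1']*(u**2).sum(1,keepdims=True))
    return E[:3,3],np.c_[u,np.ones(len(u))]@E[:3,:3].T
def onplane(n,uv,z):
    o,d=ray(n,uv); return o+d*((z-o[2])/d[:,2:])
def proj(n,P):
    p=optics.camera_params(n); K=np.array(p['mtx']); E=np.array(p['extrinsics'])
    c=(np.atleast_2d(P)-E[:3,3])@E[:3,:3]; u=c[:,:2]/c[:,2:]; u=u*(1+p['k1']*(u**2).sum(1,keepdims=True))
    return u*K[0,0]+K[:2,2]
E
cat > a.py <<'E'
from h import *
im=np.load('top0.npz')['im']; g=im.max(2)
for nm,(x,y,r) in dict(small=(187,305,16),large=(329,275,22),obl=(394,212,36),sq=(464,280,22)).items():
    m=np.zeros_like(g); m[y-r:y+r,x-r:x+r]=(g[y-r:y+r,x-r:x+r]<50)*255
    c=max(cv2.findContours(m,0,2)[0],key=cv2.contourArea)
    w=onplane('top',c[:,0,:],0.006)[:,:2]*1000
    print(nm,np.round(cv2.minAreaRect(w.astype(np.float32)),1) if 0 else cv2.minAreaRect(w.astype(np.float32)))
ims=np.load('side0.npz')['im']
a=cv2.resize(im[190:260,205:285],(480,420),interpolation=2); b=cv2.resize(ims[250:360,200:290],(340,420),interpolation=2)
a=np.clip(a.astype(int),0,255).astype(np.uint8)
cv2.imwrite('pics/crop0.png',np.hstack([a,b])[:,:,::-1])
E
python3 a.py
```

```text
small ((421.619384765625, 289.30865478515625), (34.7784423828125, 35.26810073852539), 0.1275091916322708)
large ((487.160400390625, -20.698362350463867), (56.90019226074219, 56.883113861083984), 89.93719482421875)
obl ((628.3858642578125, -165.18093872070312), (66.40579986572266, 102.04931640625), 82.79822540283203)
sq ((477.60186767578125, -318.1644287109375), (44.39208221435547, 45.04176330566406), 60.762996673583984)
```

View pics/crop0.png

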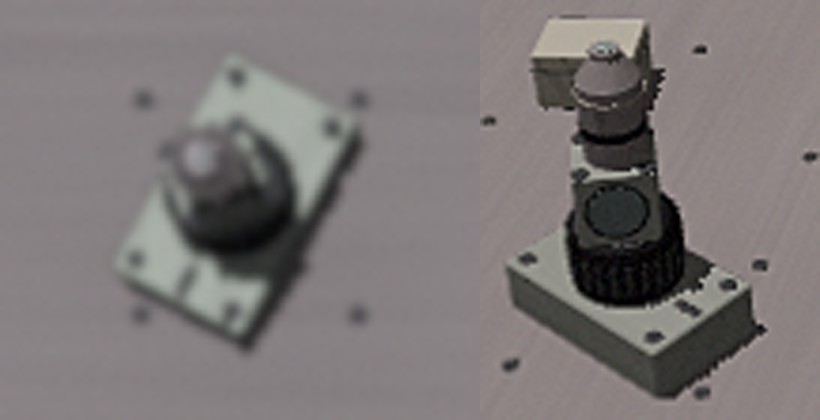

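The crop shows the objective tip at about (238.7,216.2) in the top view and (232.6,261.8) in the side view. The cube's window face looks toward the side camera, and the block's corners are clear. I'll measure each part from depth plus rays.

```bash
cat > b.py <<'E'
from h import *
import sys
def cloud(n,k,box):
    d=np.load(f'{n}{k}.npz')['d']; x0,y0,x1,y1=box
    v,u=np.mgrid[y0:y1,x0:x1]; uv=np.c_[u.ravel(),v.ravel()]; dd=d[uv[:,1],uv[:,0]]
    o,r=ray(n,uv); return (o+r*dd[:,None])[dd>0]*1000
o1,d1=ray('top',(238.7,216.2)); o2,d2=ray('side',(232.6,261.8))
A=np.c_[d1[0],-d2[0]]; s=np.linalg.lstsq(A,o2-o1,rcond=None)[0]
print('tip',(o1+d1[0]*s[0])*1000,(o2+d2[0]*s[1])*1000)
print('tip@129',onplane('top',(238.7,216.2),.129)*1000,onplane('side',(232.6,261.8),.129)*1000)
for n,box in(('top',(205,190,285,260)),('side',(200,250,290,360))):
    P=cloud(n,0,box); r=np.hypot(P[:,0]-605,P[:,1]-150)
    for a,b in((18,30),(30,46),(46,54),(55,78),(79,85),(86,114),(120,135)):
        Q=P[(P[:,2]>a)&(P[:,2]<b)]
        if len(Q)>3:
            R=cv2.minAreaRect(Q[:,:2].astype(np.float32)); print(n,a,b,len(Q),'med',np.median(Q,0).round(1),'rect',np.round([*R[0],*R[1],R[2]],1))
E
python3 b.py
```

```text
tip [599.44240195 163.540582   128.0201248 ] [600.26054769 163.8126505  128.17102531]
tip@129 [[599.30135214 163.42125777 129.        ]] [[599.68845174 165.07323432 129.        ]]
top 18 30 617 med [595.6 162.8  23.4] rect [602.6 165.4  55.3  90.4  62.9]
top 30 46 42 med [587.5 154.8  41.8] rect [603.9 162.3  43.2  68.5  54.2]
top 46 54 81 med [591.8 152.9  49.8] rect [596.4 162.6  34.1  43.9  28.3]
top 55 78 43 med [590.  156.   68.3] rect [598.2 164.1  28.9  35.7  30.5]
top 79 85 58 med [597.2 160.4  81.3] rect [601.6 165.8  33.2  32.1  21.9]
top 86 114 41 med [591.9 159.1  99.2] rect [600.2 165.7  26.   28.3  12.7]
top 120 135 69 med [599.8 163.3 126.1] rect [599.8 164.4  17.9  18.9  33.9]
side 18 30 1180 med [598.6 173.9  23.3] rect [639.9 103.8  91.4 249.6  31.1]
side 30 46 326 med [596.5 182.   36.8] rect [639.1  89.3  48.7 219.   25.8]
side 46 54 212 med [592.2 178.9  49.5] rect [598.4 170.4  45.7  35.6  31.9]
side 55 78 310 med [594.6 180.7  67.1] rect [592.2 172.7  43.   22.7  59.5]
side 79 85 165 med [598.8 175.5  81.4] rect [601.  167.2  31.2  31.9  21.1]
side 86 114 297 med [594.9 175.1 100.3] rect [597.4 170.3  25.9  16.8  26.4]
side 120 135 108 med [598.  168.9 123.8] rect [599.  167.1  15.1  18.6  86. ]
```

```bash
cat > w.py <<'E'
# needed shift in tool axes to reach X Y Z (mm) with tool y at world heading YAW (deg, mod 180; omitted: keep)
import sys; from h import *; from scipy.spatial.transform import Rotation as R
a=[float(x) for x in sys.argv[1:]]; o=ctrl.get_obs(); M=R.from_rotvec(o['tool_rot']).as_matrix()
d=M.T@(np.array(a[:3])-np.array(o['tool_pos'])*1000); y=np.degrees(np.arctan2(M[1,1],M[0,1]))
roll=0 if len(a)<4 else ((y-a[3]+90)%180-90)
print('t %.2f'%o['t'],'tcp',np.round(np.array(o['tool_pos'])*1000,1),'tilt',np.round(M[:,2],3),'yaw %.1f'%y,'q',np.round(o['q'],2),'open %.1f grip %.1f'%(o['opening']*1e3,o['grip_force']),'F',np.round(o['contact_force'],1))
print('tx ty tz',d.round(1),'roll %.3f'%np.radians(roll),'(apply roll last)')
E
python3 w.py 600 164.5 200
python3 - <<'E'
from b import *
P=cloud('side',0,(200,250,290,360)); Q=P[(P[:,2]>56)&(P[:,2]<77)]
print(cv2.fitLine(Q[:,:2].astype(np.float32),cv2.DIST_HUBER,0,.01,.01).ravel())
P=cloud('side',0,(200,250,290,360)); Q=P[(P[:,2]>88)&(P[:,2]<114)&(P[:,0]<630)][:,:2]
A=np.c_[2*Q,np.ones(len(Q))]; c=np.linalg.lstsq(A,(Q**2).sum(1),rcond=None)[0]; print('obj',c[:2],np.sqrt(c[2]+c[0]**2+c[1]**2))
E
```

```text
t 0.10 tcp [198.  592.2 201.5] tilt [-0.001 -0.002 -1.   ] yaw 71.5 q [ 1.13  0.05  1.61  0.    1.48 -0.12] open 85.8 grip 0.0 F [-0.1  0.5  0.3]
tx ty tz [-516.9 -278.1    1.9] roll 0.000 (apply roll last)
tip [599.44240195 163.540582   128.0201248 ] [600.26054769 163.8126505  128.17102531]
tip@129 [[599.30135214 163.42125777 129.        ]] [[599.68845174 165.07323432 129.        ]]
top 18 30 617 med [595.6 162.8  23.4] rect [602.6 165.4  55.3  90.4  62.9]
top 30 46 42 med [587.5 154.8  41.8] rect [603.9 162.3  43.2  68.5  54.2]
top 46 54 81 med [591.8 152.9  49.8] rect [596.4 162.6  34.1  43.9  28.3]
top 55 78 43 med [590.  156.   68.3] rect [598.2 164.1  28.9  35.7  30.5]
top 79 85 58 med [597.2 160.4  81.3] rect [601.6 165.8  33.2  32.1  21.9]
top 86 114 41 med [591.9 159.1  99.2] rect [600.2 165.7  26.   28.3  12.7]
top 120 135 69 med [599.8 163.3 126.1] rect [599.8 164.4  17.9  18.9  33.9]
side 18 30 1180 med [598.6 173.9  23.3] rect [639.9 103.8  91.4 249.6  31.1]
side 30 46 326 med [596.5 182.   36.8] rect [639.1  89.3  48.7 219.   25.8]
side 46 54 212 med [592.2 178.9  49.5] rect [598.4 170.4  45.7  35.6  31.9]
side 55 78 310 med [594.6 180.7  67.1] rect [592.2 172.7  43.   22.7  59.5]
side 79 85 165 med [598.8 175.5  81.4] rect [601.  167.2  31.2  31.9  21.1]
side 86 114 297 med [594.9 175.1 100.3] rect [597.4 170.3  25.9  16.8  26.4]
side 120 135 108 med [598.  168.9 123.8] rect [599.  167.1  15.1  18.6  86. ]
[9.2114890e-01 3.8921031e-01 5.9545447e+02 1.8075414e+02]
obj [600.05021675 165.44364301] 12.144347138052591
```

```bash
python3 -m handwheel '[{"tx":-25,"ty":-13},{"tx":-35,"ty":-19},{"tx":-35,"ty":-19},{"tx":-35,"ty":-19},{"tx":-35,"ty":-19},{"tx":-35,"ty":-19},{"tx":-35,"ty":-19},{"tx":-35,"ty":-19},{"tx":-35,"ty":-19},{"tx":-35,"ty":-19},{"tx":-35,"ty":-19},{"tx":-35,"ty":-19}]'; python3 w.py 600 165 150 71.5
```

```text
t 0.10 tcp [198.  592.2 201.5] tilt [-0.001 -0.002 -1.   ] yaw 71.5 q [ 1.13  0.05  1.61  0.    1.48 -0.12] open 85.8 grip 0.0 F [-0.1  0.5  0.3]
tx ty tz [-516.8 -277.5   51.9] roll 0.000 (apply roll last)$[0]: bad value
```

```bash
python3 -m handwheel '[{"tx":-25,"ty":-13,"tz":0,"roll":0},{"tx":-35,"ty":-19,"tz":0,"roll":0},{"tx":-35,"ty":-19,"tz":0,"roll":0},{"tx":-35,"ty":-19,"tz":0,"roll":0},{"tx":-35,"ty":-19,"tz":0,"roll":0},{"tx":-35,"ty":-19,"tz":0,"roll":0},{"tx":-35,"ty":-19,"tz":0,"roll":0},{"tx":-35,"ty":-19,"tz":0,"roll":0},{"tx":-35,"ty":-19,"tz":0,"roll":0},{"tx":-35,"ty":-19,"tz":0,"roll":0},{"tx":-35,"ty":-19,"tz":0,"roll":0},{"tx":-35,"ty":-19,"tz":0,"roll":0}]'; python3 w.py 600 165 150 71.5
```

```text
t: 1.1
tool_pos: [0.5174, 0.2503, 0.2022]
tool_rot: [-0.505, -3.1, 0.0]
contact_force: [1.0, 0.5, -0.3]
opening: 0.0851
grip_force: 0.0
t 1.10 tcp [517.4 250.3 202.2] tilt [-0.001 -0.    -1.   ] yaw 71.5 q [ 0.32 -0.07  1.73  0.    1.48 -0.93] open 85.1 grip 0.0 F [ 1.   0.5 -0.3]
tx ty tz [-105.4  -54.7   52.1] roll -0.000 (apply roll last)
```

```bash
python3 -m handwheel '[{"tx":-35,"ty":-18,"tz":0,"roll":0},{"tx":-35,"ty":-18,"tz":0,"roll":0},{"tx":-25,"ty":-13,"tz":10,"roll":0},{"tx":-11,"ty":-6,"tz":15,"roll":0},{"tx":0,"ty":0,"tz":15,"roll":0},{"tx":0,"ty":0,"tz":11,"roll":0},{"tx":0,"ty":0,"tz":0,"roll":0}]' >/dev/null; python3 w.py 600 165 93 71.5
```

```text
t 1.68 tcp [596.1 167.  146.5] tilt [-0.008 -0.001 -1.   ] yaw 71.6 q [ 0.15  0.08  1.67  0.    1.39 -1.1 ] open 85.3 grip 0.0 F [-1.  -0.1 -0.7]
tx ty tz [-4.7 -0.5 53.5] roll 0.001 (apply roll last)
```

```bash
python3 -m handwheel '[{"tx":0,"ty":0,"tz":0,"roll":0},{"tx":0,"ty":0,"tz":0,"roll":0}]' >/dev/null; python3 w.py 600 165 93 71.5
```

```text
t 1.85 tcp [599.1 167.7 151.9] tilt [ 0.  0. -1.] yaw 71.6 q [ 0.15  0.08  1.67  0.    1.39 -1.1 ] open 85.8 grip 0.0 F [-0.  -0.1  0.3]
tx ty tz [-1.7 -2.2 58.9] roll 0.002 (apply roll last)
```

```bash
python3 -m handwheel '[{"tx":-1.5,"ty":-2,"tz":8,"roll":0},{"tx":0,"ty":0,"tz":10,"roll":0},{"tx":0,"ty":0,"tz":10,"roll":0},{"tx":0,"ty":0,"tz":10,"roll":0},{"tx":0,"ty":0,"tz":10,"roll":0},{"tx":0,"ty":0,"tz":7,"roll":0},{"tx":0,"ty":0,"tz":3,"roll":0},{"tx":0,"ty":0,"tz":0,"roll":0},{"tx":0,"ty":0,"tz":0,"roll":0},{"tx":0,"ty":0,"tz":0,"roll":0}]' 50 >/dev/null; python3 w.py 600 165 93 71.5
```

```text
t 2.68 tcp [601.1 164.   94.3] tilt [ 0.001  0.    -1.   ] yaw 71.5 q [ 0.15  0.13  1.71  0.    1.29 -1.1 ] open 50.2 grip 0.0 F [ 0.5  0.4 -0.4]
tx ty tz [1.3 0.6 1.3] roll 0.000 (apply roll last)
```

```bash
python3 -m handwheel '[{"tx":0,"ty":0,"tz":0,"roll":0},{"tx":0,"ty":0,"tz":0,"roll":0},{"tx":0,"ty":0,"tz":0,"roll":0},{"tx":0,"ty":0,"tz":0,"roll":0},{"tx":0,"ty":0,"tz":0,"roll":0},{"tx":0,"ty":0,"tz":0,"roll":0},{"tx":0,"ty":0,"tz":0,"roll":0},{"tx":0,"ty":0,"tz":0,"roll":0}]' 15 30 >/dev/null; python3 w.py 421.6 289.3 180
```

```text
t 3.35 tcp [600.9 163.8  94.1] tilt [ 0.001 -0.    -1.   ] yaw 71.5 q [ 0.15  0.13  1.71 -0.    1.29 -1.1 ] open 15.2 grip 3.6 F [-0.8 -0.5  3.9]
tx ty tz [209.7  62.1 -86. ] roll 0.000 (apply roll last)
```

Run:
```python
from h import *
im,d=optics.get_image('side'); p=proj('side',[.6,.165,.1])[0].astype(int); print(p)
np.savez('side1.npz',im=im,d=d); cv2.imwrite('pics/s1.png',cv2.resize(im[200:370,140:330],(760,590),interpolation=2)[:,:,::-1][:,:,:])
```

```text
[234 278]
```

View pics/s1.png

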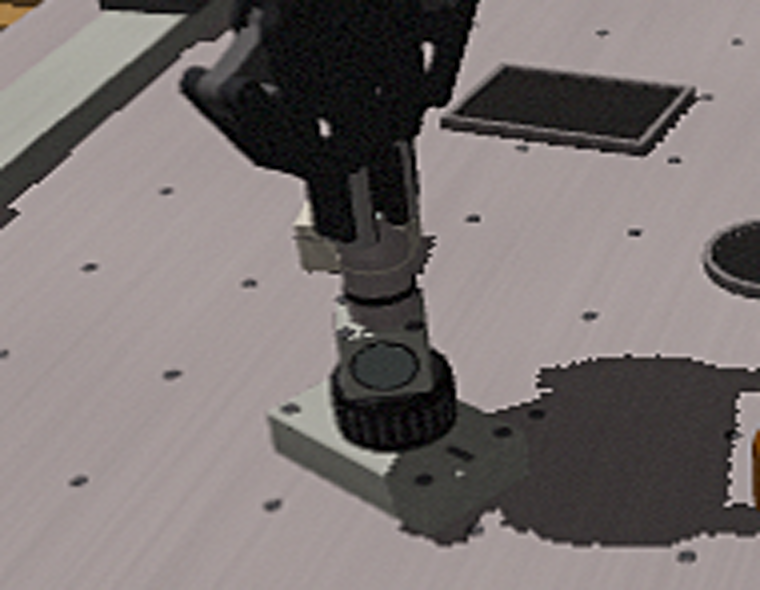

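The picture shows the fingertips, at about crop (335,240) and (390,220), pinching the cone rather than the barrel. They sit higher than the TCP reading implies. I'll open them and measure where the tips really are.

```bash
python3 - <<'E'
from h import *
z=np.load('side1.npz'); im,d=z['im'],z['d']
for (cx,cy) in((320,225),(335,232),(343,236),(352,236),(395,212),(405,215),(403,200),(415,225),(380,270)):
    u,v=140+cx/4,200+cy*170/590; u,v=int(round(u)),int(round(v)); o,r=ray('side',(u,v)); print((cx,cy),im[v,u],((o+r*d[v,u])*1000).round(1))
o=ctrl.get_obs(); print(o['contact_force'],o['wrist_torque'],o['opening'],o['grip_force'])
E
python3 -m handwheel '[{"tx":0,"ty":0,"tz":0,"roll":0},{"tx":0,"ty":0,"tz":0,"roll":0},{"tx":0,"ty":0,"tz":0,"roll":0},{"tx":0,"ty":0,"tz":0,"roll":0},{"tx":0,"ty":0,"tz":0,"roll":0},{"tx":0,"ty":0,"tz":0,"roll":0}]' 50
python3 - <<'E'
from h import *
for n in('side','top'):
    im,d=optics.get_image(n); np.savez(f'{n}2.npz',im=im,d=d)
    if n=='side': cv2.imwrite('pics/s2.png',cv2.resize(im[200:370,140:330],(760,590),interpolation=2)[:,:,::-1])
E
```

```text
(320, 225) [17 13 21] [[610.1 184.8 134.6]]
(335, 232) [11 16  6] [[602.5 188.8 134.7]]
(343, 236) [ 6  6 12] [[600.5 187.3 132.3]]
(352, 236) [1 2 2] [[599.6 182.9 129.8]]
(395, 212) [10 10 11] [[591.2 162.  129.4]]
(405, 215) [12 10  5] [[588.4 161.8 128. ]]
(403, 200) [22 15 17] [[587.2 163.1 135.5]]
(415, 225) [56 52 48] [[656.   -7.6  11. ]]
(380, 270) [80 77 69] [[594.1 175.8 109.2]]
[-0.51055454 -2.15503735  3.52877627] [-0.29248622  0.06814694 -0.02925604] 0.01514121234008643 3.7039521575934486
t: 3.9
tool_pos: [0.6003, 0.164, 0.0933]
tool_rot: [-0.505, -3.1, 0.0]
contact_force: [-0.3, -0.9, 0.4]
opening: 0.0497
grip_force: 0.0
```

View pics/s2.png

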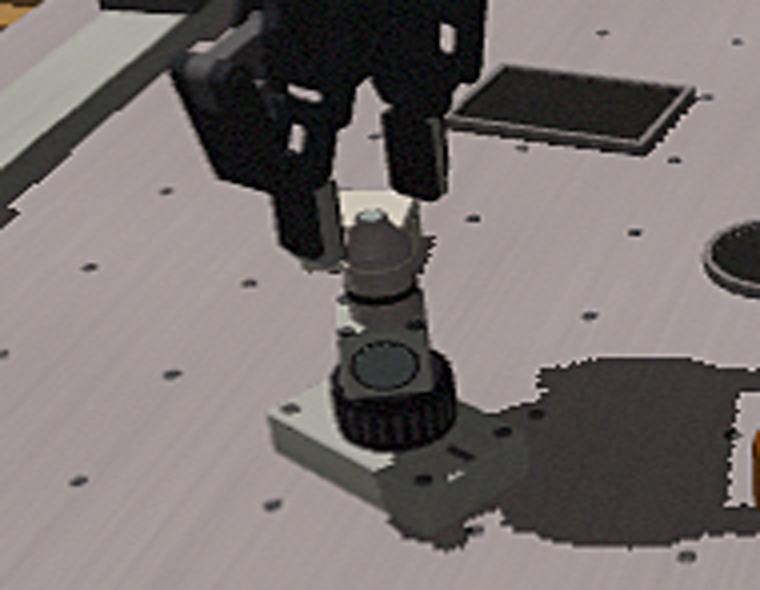

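Now open, the fingers stand beside the cone with tips at about crop (320,262) and (430,198). The objective is still upright and undisturbed. I'll measure the tip height.

Run:
```python
from h import *
def cl(n,k,box):
    z=np.load(f'{n}{k}.npz'); d,im=z['d'],z['im']; x0,y0,x1,y1=box
    v,u=np.mgrid[y0:y1,x0:x1]; uv=np.c_[u.ravel(),v.ravel()]; dd=d[uv[:,1],uv[:,0]]
    o,r=ray(n,uv); P=(o+r*dd[:,None])*1000; return P[(im[uv[:,1],uv[:,0]].max(1)<45)&(dd>0)]
for nm,box in(('left',(205,245,226,278)),('right',(234,230,254,260))):
    P=cl('side',2,box); P=P[P[:,2]>95]
    for lo in np.arange(95,150,4):
        Q=P[(P[:,2]>lo)&(P[:,2]<=lo+4)]
        if len(Q): print(nm,lo,len(Q),Q.min(0).round(1)[:2],Q.max(0).round(1)[:2])
print(proj('side',[[.6+.032*k,.165+.095*k,.093] for k in(-.4,0,.4)]).round(1))
```

```text
left 123 1 [608.4 195. ] [608.4 195. ]
left 127 1 [598.7 196.7] [598.7 196.7]
left 131 21 [598.8 192.8] [617.  204.7]
left 135 31 [598.5 193.7] [617.7 205.1]
left 139 24 [598.3 192.8] [617.7 205.7]
left 143 29 [598.8 194.7] [616.9 205.7]
left 147 31 [598.6 193.9] [618.2 204.7]
right 123 7 [585.9 138.3] [598.1 144.6]
right 127 29 [580.9 139. ] [601.3 146.8]
right 131 32 [580.5 138.5] [600.9 146.2]
right 135 38 [580.  133.1] [602.2 146.4]
right 139 28 [582.  132.7] [602.  146.6]
right 143 27 [581.1 130.3] [601.2 148.2]
right 147 31 [581.6 137.1] [602.8 146.3]
[[251.9 269.9]
 [235.  282.9]
 [216.6 297. ]]
```

```bash
python3 -m handwheel '[{"tx":-1.5,"ty":-4,"tz":0,"roll":0},{"tx":0,"ty":0,"tz":4,"roll":0},{"tx":0,"ty":0,"tz":4,"roll":0},{"tx":0,"ty":0,"tz":4,"roll":0},{"tx":0,"ty":0,"tz":4,"roll":0},{"tx":0,"ty":0,"tz":4,"roll":0},{"tx":0,"ty":0,"tz":4,"roll":0},{"tx":0,"ty":0,"tz":4,"roll":0},{"tx":0,"ty":0,"tz":2,"roll":0},{"tx":0,"ty":0,"tz":0,"roll":0},{"tx":0,"ty":0,"tz":0,"roll":0}]'
python3 - <<'E'
from h import *
im,d=optics.get_image('side'); np.savez('side3.npz',im=im,d=d); cv2.imwrite('pics/s3.png',cv2.resize(im[200:370,140:330],(760,590),interpolation=2)[:,:,::-1])
E
```

```text
t: 4.92
tool_pos: [0.6006, 0.1597, 0.0635]
tool_rot: [-0.505, -3.101, 0.0]
contact_force: [-0.5, 0.6, -0.1]
opening: 0.0502
grip_force: 0.0
```

View pics/s3.png

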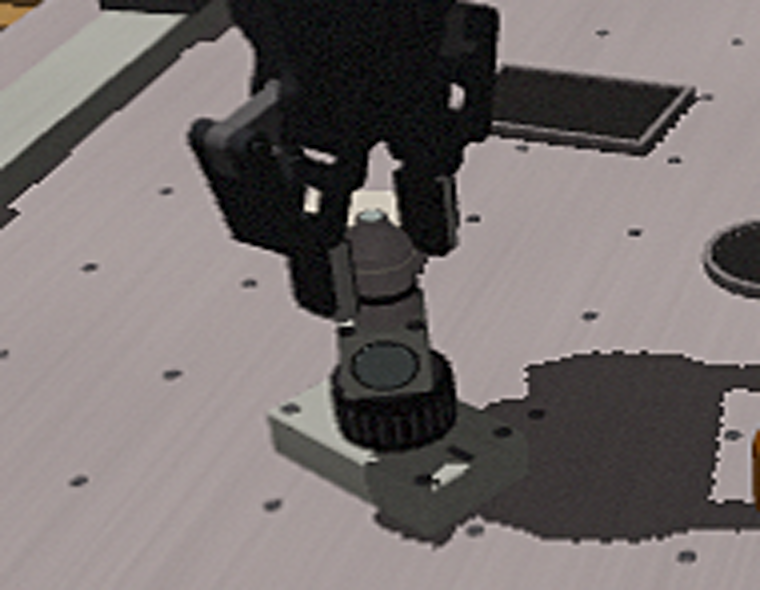

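The tips are now level with the barrel, the left at crop (345,318) and the right at (440,250). I'll close on it.

```bash
python3 -m handwheel '[{"tx":0,"ty":0,"tz":2,"roll":0},{"tx":0,"ty":0,"tz":0,"roll":0},{"tx":0,"ty":0,"tz":0,"roll":0},{"tx":0,"ty":0,"tz":0,"roll":0},{"tx":0,"ty":0,"tz":0,"roll":0},{"tx":0,"ty":0,"tz":0,"roll":0}]' 18 30
python3 - <<'E'
from h import *
im,d=optics.get_image('side'); np.savez('side4.npz',im=im,d=d)
v,u=np.mgrid[240:310,205:260]; uv=np.c_[u.ravel(),v.ravel()]; o,r=ray('side',uv); P=(o+r*d[uv[:,1],uv[:,0]][:,None])*1000
c=im[uv[:,1],uv[:,0]].max(1)
for lo in range(88,150,6):
    Q=P[(P[:,2]>lo)&(P[:,2]<=lo+6)&(c<40)&(P[:,1]>100)]
    if len(Q): L=Q[Q[:,1]>172];R=Q[Q[:,1]<=172]; print(lo,len(L),L.min(0).round() if len(L) else'',L.max(0).round() if len(L) else'',len(R),R.max(0).round() if len(R) else'')
E
```

```text
t: 5.47
tool_pos: [0.6007, 0.1597, 0.0617]
tool_rot: [0.505, 3.101, 0.0]
contact_force: [-0.6, 0.4, -0.7]
opening: 0.0246
grip_force: 29.5
88 2 [593. 172.  92.] [596. 177.  93.] 7 [592. 170.  94.]
94 28 [590. 173.  95.] [614. 188. 100.] 22 [590. 172. 100.]
100 40 [594. 174. 100.] [614. 189. 106.] 9 [588. 154. 106.]
106 36 [595. 177. 106.] [614. 189. 112.] 16 [589. 156. 112.]
112 39 [595. 173. 112.] [614. 189. 118.] 12 [593. 154. 118.]
118 40 [594. 178. 118.] [613. 189. 124.] 33 [607. 155. 124.]
124 24 [595. 175. 124.] [607. 189. 130.] 50 [607. 161. 130.]
130 32 [594. 179. 130.] [604. 202. 136.] 49 [603. 152. 136.]
136 87 [594. 175. 136.] [622. 209. 142.] 96 [604. 153. 142.]
142 111 [594. 175. 142.] [624. 210. 148.] 75 [603. 154. 148.]
148 69 [590. 178. 148.] [623. 214. 154.] 31 [600. 155. 154.]
```

Gripped (24.6 mm opening, 29.5 N). I'll lift.

```bash
python3 -m handwheel '[{"tx":0,"ty":0,"tz":-3,"roll":0},{"tx":0,"ty":0,"tz":-6,"roll":0},{"tx":0,"ty":0,"tz":-8,"roll":0},{"tx":0,"ty":0,"tz":-10,"roll":0},{"tx":0,"ty":0,"tz":-10,"roll":0},{"tx":0,"ty":0,"tz":-5,"roll":0},{"tx":0,"ty":0,"tz":0,"roll":0}]';python3 w.py 422.3 284 100
```

```text
t: 6.1
tool_pos: [0.6023, 0.1599, 0.1065]
tool_rot: [0.504, 3.097, 0.002]
contact_force: [0.8, 0.7, -1.5]
opening: 0.0248
grip_force: 29.5
t 6.10 tcp [602.3 159.9 106.5] tilt [ 0.004  0.001 -1.   ] yaw 71.5 q [ 0.14  0.12  1.71 -0.    1.31 -1.11] open 24.8 grip 29.5 F [ 0.8  0.7 -1.5]
tx ty tz [210.1  60.6   5.8] roll 0.000 (apply roll last)
```

```bash
python3 -m handwheel '[{"tx":10,"ty":3,"tz":0,"roll":0},{"tx":20,"ty":6,"tz":0,"roll":0},{"tx":28,"ty":8,"tz":0,"roll":0},{"tx":30,"ty":9,"tz":0,"roll":0},{"tx":30,"ty":9,"tz":0,"roll":0},{"tx":30,"ty":9,"tz":0,"roll":0},{"tx":28,"ty":8,"tz":0,"roll":0},{"tx":20,"ty":6,"tz":5,"roll":0},{"tx":12,"ty":3,"tz":15,"roll":0},{"tx":0,"ty":0,"tz":20,"roll":0},{"tx":0,"ty":0,"tz":15,"roll":0},{"tx":0,"ty":0,"tz":0,"roll":0}]'>/dev/null
python3 -m handwheel '[{"tx":0,"ty":0,"tz":0,"roll":0}]'>/dev/null;python3 w.py 422.3 284 -15
python3 - <<'E'
from h import *
im,d=optics.get_image('side'); np.savez('side5.npz',im=im,d=d)
u0,v0=proj('side',[.4216,.2893,.04])[0].astype(int); print(u0,v0); cv2.imwrite('pics/s5.png',cv2.resize(im[v0-110:v0+60,u0-95:u0+95],(760,680),interpolation=2)[:600,:,::-1])
E
```

```text
t 7.18 tcp [421.  283.1  47.2] tilt [-0.003 -0.001 -1.   ] yaw 71.5 q [ 0.45 -0.08  2.01  0.    1.21 -0.8 ] open 24.9 grip 29.6 F [-0.2 -0.  -0.1]
tx ty tz [-1.1  1.4 62.2] roll 0.000 (apply roll last)
341 390
```

View pics/s5.png

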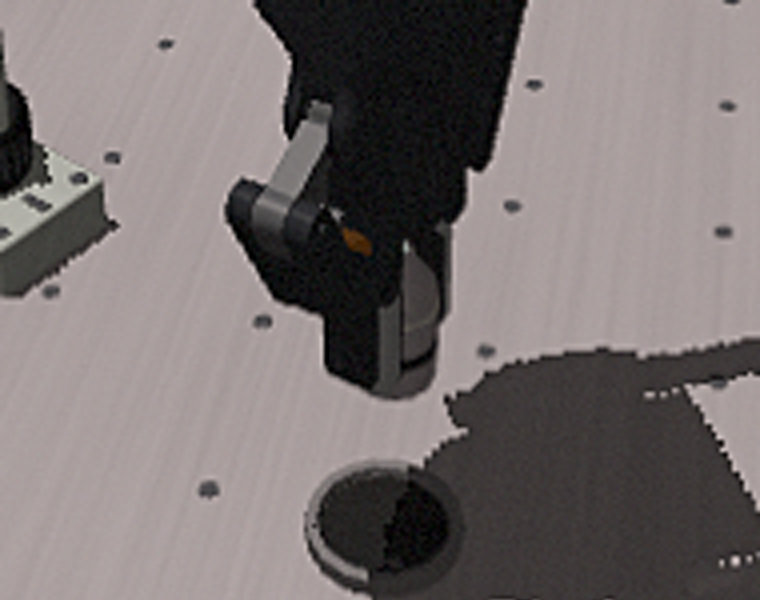

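The objective hangs upright in the fingers, its bottom at about crop (400,397), with the tray at (385,520) below it. I'll measure the barrel axis against the tray.

Run:
```python
from h import *
from scipy.optimize import least_squares
z=np.load('side5.npz'); im,d=z['im'],z['d']
v,u=np.mgrid[360:379,343:356]; uv=np.c_[u.ravel(),v.ravel()]; o,r=ray('side',uv); P=(o+r*d[uv[:,1],uv[:,0]][:,None])*1000
P=P[(P[:,1]>250)&(P[:,2]>60)]; print(len(P),P.min(0),P.max(0))
f=least_squares(lambda c:np.hypot(P[:,0]-c[0],P[:,1]-c[1])-13,[421,285],loss='huber'); print(f.x,f.cost)
# tray check in side view
g=im.max(2)
m=(np.load('side0.npz')['im'].max(2)<60).astype(np.uint8)*255; mm=np.zeros_like(m); mm[390:432,315:370]=m[390:432,315:370]
c=max(cv2.findContours(mm,0,2)[0],key=cv2.contourArea); w=onplane('side',c[:,0],.006)[:,:2]*1000; print(cv2.minAreaRect(w.astype(np.float32)))
```

```text
226 [351.05614138 284.2092926   67.68701   ] [418.38202004 712.92166784 489.27154834]
[422.24522783 290.41092563] 1126.491200742864
((421.54791259765625, 287.9581604003906), (40.519142150878906, 41.10304260253906), 83.96367645263672)
```

```bash
python3 -m handwheel '[{"tx":0,"ty":-1,"tz":6,"roll":0},{"tx":0,"ty":0,"tz":10,"roll":0},{"tx":0,"ty":0,"tz":10,"roll":0},{"tx":0,"ty":0,"tz":10,"roll":0},{"tx":0,"ty":0,"tz":9,"roll":0},{"tx":0,"ty":0,"tz":6,"roll":0},{"tx":0,"ty":0,"tz":4,"roll":0},{"tx":0,"ty":0,"tz":2,"roll":0},{"tx":0,"ty":0,"tz":0,"roll":0},{"tx":0,"ty":0,"tz":0,"roll":0}]'
python3 -m handwheel '[{"tx":0,"ty":0,"tz":1.5,"roll":0},{"tx":0,"ty":0,"tz":1,"roll":0},{"tx":0,"ty":0,"tz":0,"roll":0}]'
```

```text
t: 8.07
tool_pos: [0.4227, 0.2827, -0.0082]
tool_rot: [0.505, 3.1, 0.0]
contact_force: [-0.0, 0.5, -0.7]
opening: 0.0248
grip_force: 29.6
t: 8.32
tool_pos: [0.4226, 0.2826, -0.0107]
tool_rot: [0.505, 3.1, 0.0]
contact_force: [0.2, -0.1, -1.8]
opening: 0.0246
grip_force: 29.6
```

```bash
python3 -m handwheel '[{"tx":0,"ty":0,"tz":1,"roll":0},{"tx":0,"ty":0,"tz":1,"roll":0},{"tx":0,"ty":0,"tz":1,"roll":0},{"tx":0,"ty":0,"tz":0,"roll":0},{"tx":0,"ty":0,"tz":0,"roll":0}]'
python3 -m handwheel '[{"tx":0,"ty":0,"tz":1,"roll":0},{"tx":0,"ty":0,"tz":0.5,"roll":0},{"tx":0,"ty":0,"tz":0,"roll":0},{"tx":0,"ty":0,"tz":0,"roll":0}]'
```

```text
t: 8.73
tool_pos: [0.4224, 0.2825, -0.014]
tool_rot: [-0.505, -3.101, 0.0]
contact_force: [-0.6, 0.2, -0.1]
opening: 0.0247
grip_force: 29.6
t: 9.07
tool_pos: [0.4224, 0.2825, -0.0155]
tool_rot: [-0.505, -3.101, 0.0]
contact_force: [1.0, 0.5, -0.8]
opening: 0.0248
grip_force: 29.6
```

```bash
python3 -m handwheel '[{"tx":0,"ty":0,"tz":0.7,"roll":0},{"tx":0,"ty":0,"tz":0.7,"roll":0},{"tx":0,"ty":0,"tz":0,"roll":0},{"tx":0,"ty":0,"tz":0,"roll":0}]'
```

```text
t: 9.4
tool_pos: [0.4227, 0.2826, -0.0164]
tool_rot: [0.505, 3.101, 0.0]
contact_force: [-1.6, -0.7, 2.4]
opening: 0.0246
grip_force: 29.8
```

Contact came at the height I predicted. I'll release and go up.

```bash
python3 -m handwheel '[{"tx":0,"ty":0,"tz":0,"roll":0},{"tx":0,"ty":0,"tz":0,"roll":0},{"tx":0,"ty":0,"tz":0,"roll":0},{"tx":0,"ty":0,"tz":0,"roll":0},{"tx":0,"ty":0,"tz":0,"roll":0}]' 55
python3 -m handwheel '[{"tx":0,"ty":0,"tz":-8,"roll":0},{"tx":0,"ty":0,"tz":-15,"roll":0},{"tx":0,"ty":0,"tz":-25,"roll":0},{"tx":0,"ty":0,"tz":-25,"roll":0},{"tx":0,"ty":0,"tz":-25,"roll":0},{"tx":0,"ty":0,"tz":-15,"roll":0},{"tx":0,"ty":0,"tz":-5,"roll":0},{"tx":0,"ty":0,"tz":0,"roll":0},{"tx":0,"ty":0,"tz":0,"roll":0}]'
python3 - <<'E'
from h import *
for n in('top','side'):
    im,d=optics.get_image(n); np.savez(f'{n}6.npz',im=im,d=d)
    for nm,P,R in(('stack',[.6,.165,.06],45),('tray',[.4216,.289,.02],35)):
        u0,v0=proj(n,P)[0].astype(int); v,u=np.mgrid[v0-R:v0+R,u0-R:u0+R]; v=v.clip(0,479); uv=np.c_[u.ravel(),v.ravel()]; dd=d[uv[:,1],uv[:,0]]
        o,r=ray(n,uv); Q=(o+r*dd[:,None])[dd>0]*1000; Q=Q[np.hypot(Q[:,0]-P[0]*1000,Q[:,1]-P[1]*1000)<60]
        for a,b in((18,30),(30,44),(46,54),(48,52),(56,78),(79,85),(86,114)):
            S=Q[(Q[:,2]>a)&(Q[:,2]<b)]
            if len(S)>5: t=cv2.minAreaRect(S[:,:2].astype(np.float32)); print(n,nm,a,b,len(S),np.round([*t[0],*t[1],t[2]],1))
E
```

```text
t: 9.82
tool_pos: [0.4224, 0.2825, -0.0169]
tool_rot: [-0.505, -3.101, 0.0]
contact_force: [0.3, 0.6, 0.2]
opening: 0.0552
grip_force: 0.0
t: 10.57
tool_pos: [0.4221, 0.2824, 0.1007]
tool_rot: [-0.505, -3.1, 0.001]
contact_force: [-0.2, -0.0, -0.0]
opening: 0.0552
grip_force: 0.0
top stack 18 30 618 [602.4 165.5  55.   90.1  62.1]
top stack 30 44 32 [601.1 156.3  29.1  72.5  70.5]
top stack 46 54 88 [596.9 163.2  34.6  44.1  25.7]
top stack 48 52 54 [597.  163.3  34.2  43.9  25.7]
top stack 56 78 49 [600.5 163.3  29.8  35.8  17.7]
top stack 79 85 183 [601.7 166.   32.1  32.1  20.6]
top stack 86 114 11 [603.1 163.8  26.1  22.9   5. ]
top tray 30 44 21 [429.7 280.9  19.4   6.1  57.5]
side stack 18 30 905 [602.1 166.6  54.9  90.6  62.2]
side stack 30 44 238 [596.3 177.   46.6  24.6  23.1]
side stack 46 54 214 [598.6 171.   45.4  35.6  28.4]
side stack 48 52 157 [598.6 171.   45.4  35.6  28.4]
side stack 56 78 291 [592.4 174.1  41.9  20.8  58.1]
side stack 79 85 293 [601.2 167.   31.   33.6  20.6]
side tray 18 30 156 [418.9 291.4  26.5  14.9  15.8]
side tray 30 44 249 [420.5 289.2  25.9  18.8   1.8]
side tray 46 54 100 [420.7 285.9  13.3  12.8  62.5]
side tray 48 52 61 [420.8 285.7  11.   11.8  10.2]
```

```bash
python3 w.py 602 161.5 80 111.5; python3 -m handwheel '[{"tx":-15,"ty":-4,"tz":0,"roll":0},{"tx":-30,"ty":-9,"tz":0,"roll":0},{"tx":-35,"ty":-10,"tz":0,"roll":0},{"tx":-35,"ty":-10,"tz":0,"roll":0},{"tx":-35,"ty":-10,"tz":0,"roll":0},{"tx":-30,"ty":-9,"tz":0,"roll":0},{"tx":-20,"ty":-6,"tz":0,"roll":0},{"tx":-9,"ty":-1,"tz":0,"roll":0},{"tx":0,"ty":0,"tz":0,"roll":-0.116},{"tx":0,"ty":0,"tz":0,"roll":-0.116},{"tx":0,"ty":0,"tz":5,"roll":-0.116},{"tx":0,"ty":0,"tz":5,"roll":-0.116}]' 70 >/dev/null
python3 -m handwheel '[{"tx":0,"ty":0,"tz":5,"roll":-0.116},{"tx":0,"ty":0,"tz":5,"roll":-0.116},{"tx":0,"ty":0,"tz":0,"roll":0},{"tx":0,"ty":0,"tz":0,"roll":0}]' ; python3 w.py 602 161.5 28 111.5
cat > fing.py <<'E'
# tips: dark points of open fingers in the side view, split across the tool y axis
import sys; from h import *; from scipy.spatial.transform import Rotation as Rr
k=sys.argv[1]; im,d=optics.get_image('side'); np.savez(f'side{k}.npz',im=im,d=d)
o=ctrl.get_obs(); M=Rr.from_rotvec(o['tool_rot']).as_matrix(); T=np.array(o['tool_pos'])*1000
v,u=np.mgrid[0:480:1,0:640:1]; uv=np.c_[u.ravel(),v.ravel()]; dd=d.ravel(); ok=(dd>0)&(im.reshape(-1,3).max(1)<45); uv,dd=uv[ok],dd[ok]
oo,r=ray('side',uv); P=(oo+r*dd[:,None])*1000; h=P[:,2]-T[2]; L=(P-T)@M
s=(np.hypot(L[:,0],L[:,1])<75)&(h>25)&(h<62); L=L[s]; h=h[s]
for a in range(26,62,4):
    q=(h>=a)&(h<a+4)
    for n,S in(('+',L[q&(L[:,1]>5)]),('-',L[q&(L[:,1]<5)])):
        if len(S)>3: print(a,n,len(S),'x',np.percentile(S[:,0],[2,98]).round(1),'y',np.percentile(S[:,1],[2,98]).round(1))
E
python3 fing.py 7
```

```text
t 10.67 tcp [421.3 282.1  99.4] tilt [-0.003 -0.001 -1.   ] yaw 71.5 q [ 0.44 -0.14  1.98  0.    1.31 -0.8 ] open 55.2 grip 0.0 F [-0.6 -0.1  0.3]
tx ty tz [-209.6  -57.    19.1] roll -0.698 (apply roll last)
t: 12.0
tool_pos: [0.6005, 0.1607, 0.0797]
tool_rot: [0.579, -3.085, -0.0]
contact_force: [-0.4, -0.1, 0.3]
opening: 0.0701
grip_force: 0.0
t 12.00 tcp [600.5 160.7  79.7] tilt [-0.003 -0.    -1.   ] yaw 111.3 q [ 0.14  0.15  1.72  0.    1.27 -1.8 ] open 70.1 grip 0.0 F [-0.4 -0.1  0.3]
tx ty tz [-1.8  0.1 51.7] roll -0.004 (apply roll last)
42 + 24 x [-7.2  8.6] y [42.9 50.6]
42 - 18 x [-9.7  9.1] y [-34.5 -31.5]
46 + 31 x [-7.3  6.6] y [43.1 51.6]
46 - 14 x [-11.    9.6] y [-34.3 -30.7]
50 + 22 x [-6.9  5.8] y [47.9 51.9]
54 + 29 x [-7.8  6.1] y [44.1 51.7]
58 + 31 x [-7.3  6.5] y [43.4 51.6]
```

```bash
python3 -m handwheel '[{"tx":-1,"ty":0.5,"tz":5,"roll":0},{"tx":0,"ty":0,"tz":9,"roll":0},{"tx":0,"ty":0,"tz":9,"roll":0},{"tx":0,"ty":0,"tz":9,"roll":0},{"tx":0,"ty":0,"tz":9,"roll":0},{"tx":0,"ty":0,"tz":7,"roll":0},{"tx":0,"ty":0,"tz":3,"roll":0},{"tx":0,"ty":0,"tz":0,"roll":0},{"tx":0,"ty":0,"tz":0,"roll":0}]' 55 >/dev/null; python3 w.py 602 161.5 28 111.5
python3 -m handwheel '[{"tx":0,"ty":0,"tz":0,"roll":0},{"tx":0,"ty":0,"tz":0,"roll":0},{"tx":0,"ty":0,"tz":0,"roll":0},{"tx":0,"ty":0,"tz":0,"roll":0},{"tx":0,"ty":0,"tz":0,"roll":0},{"tx":0,"ty":0,"tz":0,"roll":0},{"tx":0,"ty":0,"tz":0,"roll":0}]' 24 30
python3 fing.py 8 >/dev/null
python3 - <<'E'
import numpy as np,cv2
im=np.load('side8.npz')['im']; cv2.imwrite('pics/s8.png',cv2.resize(im[210:360,170:300],(520,600),interpolation=2)[:,:,::-1])
E
```

```text
t 12.80 tcp [602.7 161.1  30. ] tilt [-0. -0. -1.] yaw 111.4 q [ 0.14  0.21  1.74 -0.    1.19 -1.8 ] open 55.0 grip 0.0 F [0.9 0.1 0.1]
tx ty tz [0.5 0.6 2. ] roll -0.002 (apply roll last)
t: 13.38
tool_pos: [0.6034, 0.1613, 0.0312]
tool_rot: [-0.583, 3.085, -0.0]
contact_force: [-0.6, 0.5, 5.1]
opening: 0.0316
grip_force: 30.7
```

View pics/s8.png

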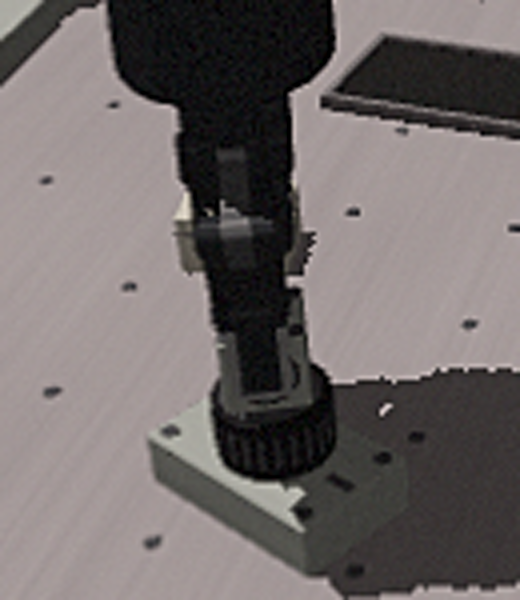

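The view shows the cube pinched across two opposite faces at crop (262,365). The opening is 31.6 mm, so it is square in the pads. I'll lift and carry it.

```bash
python3 -m handwheel '[{"tx":0,"ty":0,"tz":-2,"roll":0},{"tx":0,"ty":0,"tz":-4,"roll":0},{"tx":0,"ty":0,"tz":-8,"roll":0},{"tx":0,"ty":0,"tz":-12,"roll":0},{"tx":0,"ty":0,"tz":-14,"roll":0},{"tx":0,"ty":0,"tz":-12,"roll":0},{"tx":0,"ty":0,"tz":-8,"roll":0},{"tx":6,"ty":-8,"tz":0,"roll":0},{"tx":12,"ty":-17,"tz":0,"roll":0},{"tx":18,"ty":-25,"tz":0,"roll":0},{"tx":20,"ty":-28,"tz":0,"roll":0},{"tx":20,"ty":-28,"tz":0,"roll":0}]'
python3 -m handwheel '[{"tx":20,"ty":-28,"tz":0,"roll":0},{"tx":20,"ty":-28,"tz":0,"roll":0},{"tx":20,"ty":-28,"tz":0,"roll":0},{"tx":20,"ty":-28,"tz":0,"roll":0},{"tx":20,"ty":-28,"tz":0,"roll":0},{"tx":20,"ty":-28,"tz":0,"roll":0},{"tx":20,"ty":-28,"tz":0,"roll":0},{"tx":20,"ty":-28,"tz":0,"roll":0},{"tx":20,"ty":-28,"tz":0,"roll":0},{"tx":20,"ty":-28,"tz":0,"roll":0},{"tx":14,"ty":-14,"tz":0,"roll":0},{"tx":6,"ty":-4,"tz":0,"roll":0}]'
python3 -m handwheel '[{"tx":0,"ty":0,"tz":0,"roll":0.08},{"tx":0,"ty":0,"tz":0,"roll":0.11},{"tx":0,"ty":0,"tz":0,"roll":0.11},{"tx":0,"ty":0,"tz":0,"roll":0.11},{"tx":0,"ty":0,"tz":0,"roll":0.11},{"tx":0,"ty":0,"tz":0,"roll":0.11},{"tx":0,"ty":0,"tz":0,"roll":0.11},{"tx":0,"ty":0,"tz":0,"roll":0.11},{"tx":0,"ty":0,"tz":0,"roll":0.03},{"tx":0,"ty":0,"tz":0,"roll":0},{"tx":0,"ty":0,"tz":0,"roll":0}]'; python3 w.py 474.9 -323 30 60.8
```

```text
t: 14.43
tool_pos: [0.5695, 0.0333, 0.0899]
tool_rot: [0.584, -3.086, 0.0]
contact_force: [0.6, 0.5, -1.5]
opening: 0.0314
grip_force: 30.1
t: 15.43
tool_pos: [0.4726, -0.3261, 0.0901]
tool_rot: [0.577, -3.087, 0.001]
contact_force: [0.3, 0.1, 0.1]
opening: 0.0312
grip_force: 30.1
t: 16.35
tool_pos: [0.474, -0.3224, 0.0899]
tool_rot: [-0.785, -3.041, -0.001]
contact_force: [0.7, 0.3, -0.8]
opening: 0.0315
grip_force: 30.1
t 16.35 tcp [ 474.  -322.4   89.9] tilt [-0.  0. -1.] yaw 61.0 q [-0.73  0.03  1.83  0.    1.28 -1.79] open 31.5 grip 30.1 F [ 0.7  0.3 -0.8]
tx ty tz [-1.1 -0.1 59.9] roll 0.004 (apply roll last)
```

```bash
python3 -m handwheel '[{"tx":-1,"ty":0,"tz":8,"roll":0},{"tx":0,"ty":0,"tz":15,"roll":0},{"tx":0,"ty":0,"tz":18,"roll":0},{"tx":0,"ty":0,"tz":12,"roll":0},{"tx":0,"ty":0,"tz":7,"roll":0},{"tx":0,"ty":0,"tz":0,"roll":0},{"tx":0,"ty":0,"tz":0,"roll":0}]'
python3 - <<'E'
from h import *
im,d=optics.get_image('side'); np.savez('side9.npz',im=im,d=d)
P=np.array([.4776,-.318,.05]); u0,v0=proj('side',P)[0].astype(int); print(u0,v0)
v,u=np.mgrid[v0-30:v0+40,u0-35:u0+35]; uv=np.c_[u.ravel(),v.ravel()]; dd=d[uv[:,1],uv[:,0]]; o,r=ray('side',uv); Q=(o+r*dd[:,None])*1000; c=im[uv[:,1],uv[:,0]].max(1)
for lo in range(36,90,6):
    for nm,k in(('bright',c>60),('dark',c<45)):
        S=Q[k&(Q[:,2]>lo)&(Q[:,2]<lo+6)&(abs(Q[:,0]-477)<70)]
        if len(S)>4: print(lo,nm,len(S),S.min(0)[:2].round(),S.max(0)[:2].round())
cv2.imwrite('pics/s9.png',cv2.resize(im[v0-70:v0+40,u0-60:u0+60],(600,550),interpolation=2)[:,:,::-1])
E
```

```text
t: 16.93
tool_pos: [0.4751, -0.3233, 0.0298]
tool_rot: [-0.787, -3.041, -0.001]
contact_force: [-0.2, -0.8, -0.6]
opening: 0.0315
grip_force: 30.1
362 187
36 bright 14 [ 448. -162.] [ 465. -152.]
36 dark 7 [ 420. -577.] [ 460. -152.]
42 bright 6 [ 439. -159.] [ 453. -151.]
48 bright 33 [ 439. -320.] [ 495. -148.]
48 dark 10 [ 456. -321.] [ 487. -300.]
54 bright 5 [ 455. -326.] [ 495. -305.]
60 dark 5 [ 472. -306.] [ 491. -298.]
66 dark 18 [ 472. -303.] [ 495. -292.]
72 bright 5 [ 455. -325.] [ 473. -298.]
72 dark 20 [ 475. -301.] [ 495. -292.]
78 dark 48 [ 456. -342.] [ 496. -291.]
84 dark 37 [ 456. -343.] [ 496. -291.]
```

View pics/s9.png

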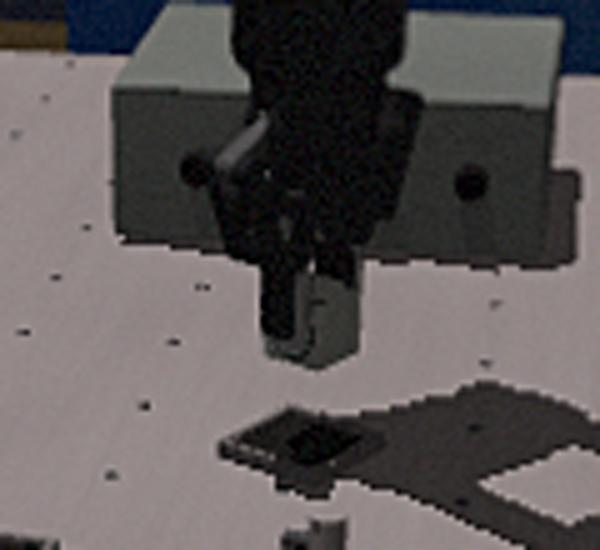

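The cube hangs above the square tray with its bottom corner at crop (318,368) and the tray at (305,445). It is about 2–3 mm short in x and y, so I'll nudge it and lower.

```bash
python3 -m handwheel '[{"tx":-1,"ty":2.5,"tz":5,"roll":0},{"tx":0,"ty":0,"tz":8,"roll":0},{"tx":0,"ty":0,"tz":9,"roll":0},{"tx":0,"ty":0,"tz":8,"roll":0},{"tx":0,"ty":0,"tz":5,"roll":0},{"tx":0,"ty":0,"tz":3,"roll":0},{"tx":0,"ty":0,"tz":2,"roll":0},{"tx":0,"ty":0,"tz":1,"roll":0},{"tx":0,"ty":0,"tz":0,"roll":0},{"tx":0,"ty":0,"tz":0,"roll":0}]'
python3 -m handwheel '[{"tx":0,"ty":0,"tz":1,"roll":0},{"tx":0,"ty":0,"tz":1,"roll":0},{"tx":0,"ty":0,"tz":0,"roll":0},{"tx":0,"ty":0,"tz":0,"roll":0}]'
```

```text
t: 17.82
tool_pos: [0.4776, -0.322, -0.0104]
tool_rot: [0.787, 3.041, -0.0]
contact_force: [-0.1, 0.2, -1.4]
opening: 0.0314
grip_force: 30.1
t: 18.15
tool_pos: [0.4773, -0.3217, -0.0128]
tool_rot: [0.788, 3.041, 0.0]
contact_force: [-0.3, 0.7, -0.9]
opening: 0.0312
grip_force: 30.1
```

```bash
python3 -m handwheel '[{"tx":0,"ty":0,"tz":0.8,"roll":0},{"tx":0,"ty":0,"tz":0.7,"roll":0},{"tx":0,"ty":0,"tz":0,"roll":0},{"tx":0,"ty":0,"tz":0,"roll":0}]' | grep -E 'pos|contact'
python3 -m handwheel '[{"tx":0,"ty":0,"tz":0.8,"roll":0},{"tx":0,"ty":0,"tz":0,"roll":0},{"tx":0,"ty":0,"tz":0,"roll":0}]' | grep -E 'pos|contact'
```

```text
tool_pos: [0.4773, -0.3217, -0.0144]
contact_force: [-0.6, 0.4, -0.5]
tool_pos: [0.4775, -0.3219, -0.0148]
contact_force: [-0.1, 0.3, 0.8]
```

```bash
python3 -m handwheel '[{"tx":0,"ty":0,"tz":0.6,"roll":0},{"tx":0,"ty":0,"tz":0,"roll":0},{"tx":0,"ty":0,"tz":0,"roll":0}]' | grep -E 'pos|contact'
```

```text
tool_pos: [0.4775, -0.3219, -0.0148]
contact_force: [-2.5, 1.4, 4.7]
```

```bash
python3 -m handwheel '[{"tx":0,"ty":0,"tz":0,"roll":0},{"tx":0,"ty":0,"tz":0,"roll":0},{"tx":0,"ty":0,"tz":0,"roll":0},{"tx":0,"ty":0,"tz":0,"roll":0},{"tx":0,"ty":0,"tz":0,"roll":0}]' 60 | grep -E 'open|contact'
python3 -m handwheel '[{"tx":0,"ty":0,"tz":-6,"roll":0},{"tx":0,"ty":0,"tz":-14,"roll":0},{"tx":0,"ty":0,"tz":-24,"roll":0},{"tx":0,"ty":0,"tz":-24,"roll":0},{"tx":0,"ty":0,"tz":-18,"roll":0},{"tx":0,"ty":0,"tz":-8,"roll":0},{"tx":0,"ty":0,"tz":0,"roll":0},{"tx":0,"ty":0,"tz":0,"roll":0}]' | grep -E 'pos|contact'
cat > m.py <<'E'
from h import *; import sys
k=sys.argv[1]
for n in('top','side'):
    im,d=optics.get_image(n); np.savez(f'{n}{k}.npz',im=im,d=d)
    for nm,P,R in(('stack',[.6,.165,.03],45),('sq',[.4776,-.318,.02],35),('large',[.487,-.0207,.02],35)):
        u0,v0=proj(n,P)[0].astype(int); v,u=np.mgrid[v0-R:v0+R,u0-R:u0+R]; v=v.clip(0,479); uv=np.c_[u.ravel(),v.ravel()]; dd=d[uv[:,1],uv[:,0]]
        o,r=ray(n,uv); Q=(o+r*dd[:,None])[dd>0]*1000; Q=Q[np.hypot(Q[:,0]-P[0]*1000,Q[:,1]-P[1]*1000)<60]
        for a,b in((20,28),(28,32),(32,40),(46,54)):
            S=Q[(Q[:,2]>a)&(Q[:,2]<b)]
            if len(S)>15: t=cv2.minAreaRect(S[:,:2].astype(np.float32)); print(n,nm,a,b,len(S),'z %.1f'%np.median(S[:,2]),np.round([*t[0],*t[1],t[2]],1))
E
python3 m.py 10; python3 w.py 603 161 70
```

```text
contact_force: [0.2, -0.6, -1.1]
opening: 0.06
tool_pos: [0.4775, -0.3219, 0.0789]
contact_force: [-0.0, -0.1, -0.1]
top stack 20 28 566 z 23.6 [602.4 165.3  54.3  89.8  62. ]
top stack 28 32 27 z 28.8 [600.6 165.   50.5  84.5  61.6]
top stack 46 54 323 z 49.9 [601.3 165.5  44.5  44.3  38.1]
top sq 32 40 74 z 34.6 [ 476.5 -309.3   18.    24.9   52.4]
side stack 20 28 804 z 23.1 [601.7 166.8  54.9  91.3  63. ]
side stack 28 32 59 z 30.3 [597.1 178.4  45.2  20.8  18.9]
side stack 32 40 134 z 36.0 [595.6 178.4  45.4  19.6  23.3]
side stack 46 54 482 z 49.5 [600.9 166.8  44.9  45.9  20. ]
side sq 20 28 58 z 24.2 [ 475.5 -307.7   41.7   25.    13.6]
side sq 28 32 27 z 30.0 [ 472.5 -309.4   42.5   21.1   20.4]
side sq 32 40 109 z 35.7 [ 477.3 -317.8   35.    33.    62.8]
t 20.17 tcp [ 476.5 -321.    76.8] tilt [-0.002  0.002 -1.   ] yaw 61.0 q [-0.72  0.05  1.84 -0.    1.26 -1.79] open 60.2 grip 0.0 F [-0.3  0.3 -0.5]
tx ty tz [123.3 482.8   7.4] roll 0.000 (apply roll last)
```

```bash
python3 -m handwheel '[{"tx":4,"ty":16,"tz":0,"roll":0},{"tx":8,"ty":30,"tz":0,"roll":0},{"tx":10,"ty":38,"tz":0,"roll":0},{"tx":10,"ty":38,"tz":0,"roll":0},{"tx":10,"ty":38,"tz":0,"roll":0},{"tx":10,"ty":38,"tz":0,"roll":0},{"tx":10,"ty":38,"tz":0,"roll":0},{"tx":10,"ty":38,"tz":0,"roll":0},{"tx":10,"ty":38,"tz":0,"roll":0},{"tx":10,"ty":38,"tz":0,"roll":0},{"tx":10,"ty":38,"tz":0,"roll":0},{"tx":10,"ty":38,"tz":0,"roll":0}]' 75 | grep pos
python3 w.py 601.8 161.3 50 62
```

```text
tool_pos: [0.585, 0.107, 0.0763]
t 21.17 tcp [585.  107.   76.3] tilt [-0.003 -0.    -1.   ] yaw 61.0 q [ 0.06  0.09  1.79 -0.    1.26 -1.01] open 75.2 grip 0.0 F [ 0.1  0.2 -0.3]
tx ty tz [11.6 55.6 26.3] roll -0.018 (apply roll last)
```

```bash
python3 -m handwheel '[{"tx":7,"ty":28,"tz":0,"roll":0},{"tx":3,"ty":18,"tz":0,"roll":0},{"tx":1,"ty":7,"tz":8,"roll":-0.018},{"tx":0,"ty":0,"tz":10,"roll":0},{"tx":0,"ty":0,"tz":8,"roll":0},{"tx":0,"ty":0,"tz":0,"roll":0},{"tx":0,"ty":0,"tz":0,"roll":0},{"tx":0,"ty":0,"tz":0,"roll":0}]' >/dev/null; python3 w.py 601.8 161.3 -2 62; python3 fing.py 11
```

```text
t 21.83 tcp [602.  155.5  51.9] tilt [-0.001 -0.    -1.   ] yaw 61.9 q [ 0.13  0.18  1.74 -0.    1.22 -0.95] open 75.3 grip 0.0 F [0.4 0.3 0.4]
tx ty tz [ 2.9  5.  53.9] roll -0.002 (apply roll last)
38 - 18 x [-8.6 11.7] y [-40.  -35.3]
42 + 11 x [ 4.1 12. ] y [39.4 51.5]
42 - 24 x [-7.  11.1] y [-48.1 -34.9]
46 + 21 x [-1.7 10.7] y [42.3 52.7]
46 - 25 x [-7.8 11.2] y [-47.8 -35.3]
50 + 24 x [-2.3 12. ] y [39.3 53.8]
50 - 22 x [-9.2 11.9] y [-48.1 -35.3]
54 + 21 x [-1.9 10.9] y [39.9 53.6]
54 - 31 x [-9.2 13.2] y [-48.3 -34.8]
58 + 27 x [-3.9 11.9] y [39.5 53.5]
58 - 25 x [-7.1 11.8] y [-46.3 -34.9]
```

```bash
python3 -m handwheel '[{"tx":4,"ty":6,"tz":4,"roll":0},{"tx":0,"ty":0,"tz":8,"roll":0},{"tx":0,"ty":0,"tz":9,"roll":0},{"tx":0,"ty":0,"tz":9,"roll":0},{"tx":0,"ty":0,"tz":9,"roll":0},{"tx":0,"ty":0,"tz":8,"roll":0},{"tx":0,"ty":0,"tz":5,"roll":0},{"tx":0,"ty":0,"tz":2,"roll":0},{"tx":0,"ty":0,"tz":0,"roll":0},{"tx":0,"ty":0,"tz":0,"roll":0}]' | grep -E 'pos|cont'
python3 -m handwheel '[{"tx":0,"ty":0,"tz":0,"roll":0},{"tx":0,"ty":0,"tz":0,"roll":0},{"tx":0,"ty":0,"tz":0,"roll":0},{"tx":0,"ty":0,"tz":0,"roll":0},{"tx":0,"ty":0,"tz":0,"roll":0},{"tx":0,"ty":0,"tz":0,"roll":0},{"tx":0,"ty":0,"tz":0,"roll":0}]' 38 35
python3 fing.py 12 >/dev/null
python3 - <<'E'
import numpy as np,cv2
im=np.load('side12.npz')['im']; cv2.imwrite('pics/s12.png',cv2.resize(im[220:370,170:320],(600,600),interpolation=2)[:,:,::-1])
E
```

```text
tool_pos: [0.6018, 0.1639, -0.0016]
contact_force: [0.4, 0.5, 0.9]
t: 23.3
tool_pos: [0.6024, 0.164, -0.0007]
tool_rot: [0.76, 3.047, 0.001]
contact_force: [0.3, 0.4, 4.9]
opening: 0.0451
grip_force: 36.4
```

View pics/s12.png

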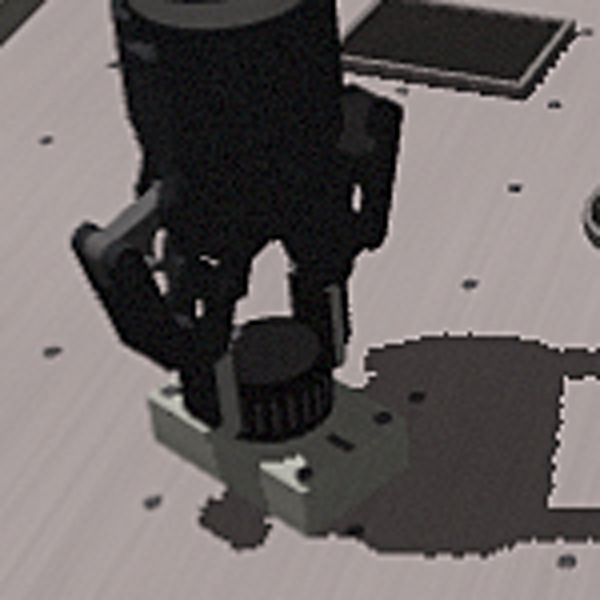

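The mount is gripped (opening 45.1 mm), with the left fingertip at crop (232,435), near the mount's underside. I'll regrip 6 mm higher so the tips clear the tray rim.

```bash
python3 -m handwheel '[{"tx":0,"ty":0,"tz":0,"roll":0},{"tx":0,"ty":0,"tz":0,"roll":0},{"tx":0,"ty":0,"tz":0,"roll":0},{"tx":0,"ty":0,"tz":-3,"roll":0},{"tx":0,"ty":0,"tz":-3,"roll":0},{"tx":0,"ty":0,"tz":0,"roll":0},{"tx":0,"ty":0,"tz":0,"roll":0}]' 58 | grep -E 'pos|cont'
python3 -m handwheel '[{"tx":0,"ty":0,"tz":0,"roll":0},{"tx":0,"ty":0,"tz":0,"roll":0},{"tx":0,"ty":0,"tz":0,"roll":0},{"tx":0,"ty":0,"tz":0,"roll":0},{"tx":0,"ty":0,"tz":0,"roll":0}]' 38 35
python3 -m handwheel '[{"tx":0,"ty":0,"tz":-2,"roll":0},{"tx":0,"ty":0,"tz":-4,"roll":0},{"tx":0,"ty":0,"tz":-8,"roll":0},{"tx":0,"ty":0,"tz":-14,"roll":0},{"tx":0,"ty":0,"tz":-16,"roll":0},{"tx":0,"ty":0,"tz":-12,"roll":0},{"tx":0,"ty":0,"tz":-6,"roll":0},{"tx":0,"ty":0,"tz":0,"roll":0},{"tx":0,"ty":0,"tz":0,"roll":0}]'
python3 m.py 13 | grep stack; python3 w.py 487.9 -25 40 62
```

```text
tool_pos: [0.6019, 0.164, 0.0047]
contact_force: [0.6, -0.0, 0.3]
t: 24.35
tool_pos: [0.602, 0.164, 0.0047]
tool_rot: [0.76, 3.048, 0.0]
contact_force: [0.5, -0.2, 2.6]
opening: 0.0451
grip_force: 36.2
t: 25.1
tool_pos: [0.6018, 0.1639, 0.0669]
tool_rot: [0.76, 3.047, 0.001]
contact_force: [-0.9, -0.0, -2.0]
opening: 0.0444
grip_force: 35.9
top stack 20 28 273 z 23.5 [602.3 165.7  54.   89.5  61.7]
side stack 20 28 1384 z 23.2 [601.9 166.1  56.   91.6  62.4]
t 25.20 tcp [600.8 163.8  65.3] tilt [-0.002 -0.    -1.   ] yaw 62.0 q [ 0.15  0.17  1.73 -0.    1.25 -0.94] open 44.7 grip 35.9 F [ 0.7 -0.2 -0.9]
tx ty tz [  11.  -219.7   25.6] roll -0.000 (apply roll last)
```

```bash
python3 -m handwheel '[{"tx":0,"ty":-10,"tz":0,"roll":0},{"tx":1,"ty":-20,"tz":0,"roll":0},{"tx":1,"ty":-28,"tz":0,"roll":0},{"tx":2,"ty":-32,"tz":0,"roll":0},{"tx":2,"ty":-32,"tz":0,"roll":0},{"tx":2,"ty":-32,"tz":0,"roll":0},{"tx":2,"ty":-30,"tz":0,"roll":0},{"tx":2,"ty":-20,"tz":5,"roll":0},{"tx":1,"ty":-11,"tz":10,"roll":0},{"tx":0,"ty":-4,"tz":10,"roll":0},{"tx":0,"ty":0,"tz":0,"roll":0},{"tx":0,"ty":0,"tz":0,"roll":0}]' >/dev/null
python3 w.py 487 -23.7 40 62
python3 - <<'E'
from h import *
from scipy.optimize import least_squares
im,d=optics.get_image('side'); np.savez('side14.npz',im=im,d=d)
u0,v0=proj('side',[.487,-.0207,.07])[0].astype(int); print(u0,v0)
v,u=np.mgrid[v0-40:v0+40,u0-45:u0+45]; uv=np.c_[u.ravel(),v.ravel()]; dd=d[uv[:,1],uv[:,0]]; o,r=ray('side',uv); Q=(o+r*dd[:,None])*1000
S=Q[(Q[:,2]>60)&(Q[:,2]<66)&(dd>0)&(np.hypot(Q[:,0]-487,Q[:,1]+21)<45)]; print(len(S),S.min(0),S.max(0))
f=least_squares(lambda c:np.hypot(S[:,0]-c[0],S[:,1]-c[1])-23,[487,-21],loss='soft_l1'); print(f.x,f.cost/len(S))
cv2.imwrite('pics/s14.png',cv2.resize(im[v0-75:v0+75,u0-75:u0+75],(600,600),interpolation=2)[:,:,::-1])
E
```

```text
t 26.20 tcp [486.4 -22.7  39.8] tilt [-0.003  0.001 -1.   ] yaw 62.0 q [-0.2  -0.12  2.06  0.    1.2  -1.28] open 44.5 grip 36.0 F [ 0.8  0.8 -1.1]
tx ty tz [-1.  -0.5 -0.2] roll -0.000 (apply roll last)
334 241
75 [463.78619917 -21.56715718  60.03584702] [505.92524853   3.26874254  65.98847925]
[486.68003363 -21.60108977] 0.31935296528491475
```

View pics/s14.png

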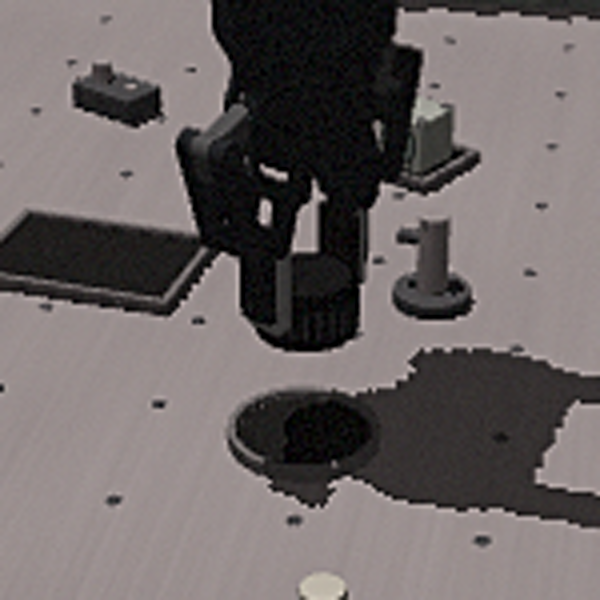

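The mount sits level above the large round tray: mount at crop (305,315), tray at (303,430), aligned within 1 mm. I'll lower it.

```bash
python3 -m handwheel '[{"tx":0,"ty":0,"tz":5,"roll":0},{"tx":0,"ty":0,"tz":9,"roll":0},{"tx":0,"ty":0,"tz":10,"roll":0},{"tx":0,"ty":0,"tz":10,"roll":0},{"tx":0,"ty":0,"tz":8,"roll":0},{"tx":0,"ty":0,"tz":5,"roll":0},{"tx":0,"ty":0,"tz":3,"roll":0},{"tx":0,"ty":0,"tz":1,"roll":0},{"tx":0,"ty":0,"tz":0,"roll":0},{"tx":0,"ty":0,"tz":0,"roll":0}]' | grep -E 'pos|cont'
python3 -m handwheel '[{"tx":0,"ty":0,"tz":1,"roll":0},{"tx":0,"ty":0,"tz":0.7,"roll":0},{"tx":0,"ty":0,"tz":0,"roll":0},{"tx":0,"ty":0,"tz":0,"roll":0}]' | grep -E 'pos|cont'
```

```text
tool_pos: [0.4877, -0.0235, -0.0093]
contact_force: [1.3, 0.3, -1.3]
tool_pos: [0.4873, -0.0233, -0.0112]
contact_force: [0.1, -0.6, -1.0]
```

```bash
python3 -m handwheel '[{"tx":0,"ty":0,"tz":1,"roll":0},{"tx":0,"ty":0,"tz":1,"roll":0},{"tx":0,"ty":0,"tz":0.8,"roll":0},{"tx":0,"ty":0,"tz":0,"roll":0},{"tx":0,"ty":0,"tz":0,"roll":0}]' | grep -E 'pos|cont'
python3 -m handwheel '[{"tx":0,"ty":0,"tz":0.8,"roll":0},{"tx":0,"ty":0,"tz":0,"roll":0},{"tx":0,"ty":0,"tz":0,"roll":0}]' | grep -E 'pos|cont'
```

```text
tool_pos: [0.4871, -0.0233, -0.0143]
contact_force: [0.2, -0.8, -0.9]
tool_pos: [0.4872, -0.0233, -0.015]
contact_force: [-0.1, -0.2, -1.1]
```

```bash
python3 -m handwheel '[{"tx":0,"ty":0,"tz":0.8,"roll":0},{"tx":0,"ty":0,"tz":0,"roll":0},{"tx":0,"ty":0,"tz":0,"roll":0}]' | grep -E 'pos|cont'
```

```text
tool_pos: [0.4874, -0.0234, -0.0153]
contact_force: [-1.7, -0.5, 4.4]
```

```bash
python3 -m handwheel '[{"tx":0,"ty":0,"tz":0,"roll":0},{"tx":0,"ty":0,"tz":0,"roll":0},{"tx":0,"ty":0,"tz":0,"roll":0},{"tx":0,"ty":0,"tz":0,"roll":0}]' 62 | grep -E 'open|contact'
python3 -m handwheel '[{"tx":0,"ty":0,"tz":-6,"roll":0},{"tx":0,"ty":0,"tz":-14,"roll":0},{"tx":0,"ty":0,"tz":-20,"roll":0},{"tx":0,"ty":0,"tz":-14,"roll":0},{"tx":0,"ty":0,"tz":-8,"roll":0},{"tx":0,"ty":0,"tz":0,"roll":0},{"tx":0,"ty":0,"tz":0,"roll":0}]' 80 | grep -E 'pos|contact'
python3 m.py 15 ; python3 w.py 602.3 162.9 30 62
python3 - <<'E'
from h import *
z=np.load('side12.npz'); im,d=z['im'],z['d']
v,u=np.mgrid[300:340,210:232]; uv=np.c_[u.ravel(),v.ravel()]; dd=d[uv[:,1],uv[:,0]]; o,r=ray('side',uv); Q=(o+r*dd[:,None])*1000
S=Q[(dd>0)&(Q[:,1]>193)&(Q[:,2]>5)&(Q[:,2]<60)&(im[uv[:,1],uv[:,0]].max(1)<70)]
for lo in range(5,60,5): s=S[(S[:,2]>lo)&(S[:,2]<lo+5)]; print(lo,len(s),s.min(0).round() if len(s) else '',s.max(0).round() if len(s) else '')
E
```

```text
contact_force: [0.3, -0.7, -0.4]
opening: 0.0618
tool_pos: [0.4875, -0.0234, 0.0465]
contact_force: [-0.3, -0.0, -0.7]
top stack 20 28 893 z 23.6 [602.5 165.6  54.8  90.1  62.6]
top stack 28 32 43 z 28.8 [602.1 165.1  48.1  85.6  64.2]
top sq 20 28 17 z 25.5 [ 476.4 -316.2   30.8   33.    67.4]
top sq 28 32 46 z 31.2 [ 475.9 -317.4   32.8   32.5   69. ]
top sq 32 40 178 z 34.8 [ 476.6 -318.    32.6   32.7   63.3]
side stack 20 28 1395 z 23.2 [601.9 166.2  56.7  92.   62. ]
side sq 20 28 31 z 23.2 [ 469.6 -312.1   30.    14.1   58.6]
side sq 28 32 17 z 29.2 [ 461.7 -312.6   30.1    6.    59.3]
side sq 32 40 33 z 35.5 [ 475.2 -320.    32.8   30.4   63.1]
side large 20 28 104 z 24.0 [487.   -7.3  46.   24.    1.5]
side large 28 32 273 z 30.1 [486.7 -20.7  45.2  45.3  38.2]
t 29.35 tcp [486.4 -23.2  45.1] tilt [-0.002  0.    -1.   ] yaw 62.0 q [-0.2  -0.13  2.06 -0.    1.21 -1.28] open 79.8 grip 0.0 F [-0.  -0.8 -0.2]
tx ty tz [-15.  218.7  15. ] roll -0.000 (apply roll last)
5 0  
10 5 [603. 194.  12.] [607. 195.  15.]
15 7 [602. 193.  16.] [609. 196.  20.]
20 3 [602. 194.  20.] [605. 195.  24.]
25 0  
30 12 [606. 194.  30.] [613. 197.  35.]
35 18 [604. 194.  35.] [613. 200.  40.]
40 33 [604. 193.  40.] [623. 201.  45.]
45 35 [605. 194.  45.] [624. 201.  50.]
50 31 [605. 194.  50.] [624. 203.  55.]
55 42 [604. 193.  55.] [624. 201.  60.]
```

```bash
python3 -m handwheel '[{"tx":0,"ty":12,"tz":-5,"roll":0},{"tx":-1,"ty":22,"tz":-5,"roll":0},{"tx":-2,"ty":30,"tz":0,"roll":0},{"tx":-2,"ty":34,"tz":0,"roll":0},{"tx":-2,"ty":34,"tz":0,"roll":0},{"tx":-2,"ty":34,"tz":0,"roll":0},{"tx":-2,"ty":26,"tz":0,"roll":0},{"tx":-2,"ty":18,"tz":5,"roll":0},{"tx":-2,"ty":9,"tz":15,"roll":0},{"tx":0,"ty":0,"tz":10,"roll":0},{"tx":0,"ty":0,"tz":0,"roll":0},{"tx":0,"ty":0,"tz":0,"roll":0}]' >/dev/null
python3 w.py 602.9 163.6 -24 62.3; python3 fing.py 16|tail -8
```

```text
t 30.35 tcp [601.6 162.7  24.4] tilt [-0.004 -0.001 -1.   ] yaw 62.0 q [ 0.14  0.22  1.74 -0.    1.18 -0.94] open 79.7 grip 0.0 F [-0.5  0.1 -0.1]
tx ty tz [-0.9  1.5 48.4] roll -0.005 (apply roll last)
46 + 12 x [ 2.  12.7] y [43. 55.]
46 - 26 x [-7.6 12.1] y [-50.7 -37.5]
50 + 26 x [-3.1 11.7] y [42.1 56. ]
50 - 25 x [-6.6 12. ] y [-50.7 -37.9]
54 + 19 x [-2.1 10.4] y [45.  55.5]
54 - 25 x [-7.8 12.4] y [-51.4 -37. ]
58 + 28 x [-2.5 13.3] y [43.1 56.4]
58 - 28 x [-7.3 12.2] y [-51.  -37.7]
```

```bash
python3 -m handwheel '[{"tx":0,"ty":0.5,"tz":5,"roll":-0.004},{"tx":0,"ty":0,"tz":8,"roll":0},{"tx":0,"ty":0,"tz":9,"roll":0},{"tx":0,"ty":0,"tz":9,"roll":0},{"tx":0,"ty":0,"tz":8,"roll":0},{"tx":0,"ty":0,"tz":5,"roll":0},{"tx":0,"ty":0,"tz":3,"roll":0},{"tx":0,"ty":0,"tz":2,"roll":0},{"tx":0,"ty":0,"tz":0,"roll":0},{"tx":0,"ty":0,"tz":0,"roll":0}]' | grep -E 'pos|cont'
python3 -m handwheel '[{"tx":0,"ty":0,"tz":0,"roll":0},{"tx":0,"ty":0,"tz":0,"roll":0},{"tx":0,"ty":0,"tz":0,"roll":0},{"tx":0,"ty":0,"tz":0,"roll":0},{"tx":0,"ty":0,"tz":0,"roll":0},{"tx":0,"ty":0,"tz":0,"roll":0}]' 46 50
python3 -m handwheel '[{"tx":0,"ty":0,"tz":-3,"roll":0},{"tx":0,"ty":0,"tz":-5,"roll":0},{"tx":0,"ty":0,"tz":-9,"roll":0},{"tx":0,"ty":0,"tz":-10,"roll":0},{"tx":0,"ty":0,"tz":-10,"roll":0},{"tx":0,"ty":0,"tz":-6,"roll":0},{"tx":0,"ty":0,"tz":0,"roll":0},{"tx":0,"ty":0,"tz":0,"roll":0}]'
python3 fing.py 17 >/dev/null
python3 - <<'E'
import numpy as np,cv2
im=np.load('side17.npz')['im']; cv2.imwrite('pics/s17.png',cv2.resize(im[220:370,160:320],(640,600),interpolation=2)[:,:,::-1])
E
```

```text
tool_pos: [0.6038, 0.1635, -0.0226]
contact_force: [0.5, 0.1, 0.5]
t: 31.73
tool_pos: [0.6044, 0.1636, -0.0219]
tool_rot: [0.754, 3.048, 0.001]
contact_force: [0.6, 1.1, 4.3]
opening: 0.0529
grip_force: 56.1
t: 32.4
tool_pos: [0.6042, 0.1635, 0.0212]
tool_rot: [0.754, 3.048, 0.001]
contact_force: [-0.1, -0.0, -2.2]
opening: 0.0526
grip_force: 55.4
```

View pics/s17.png

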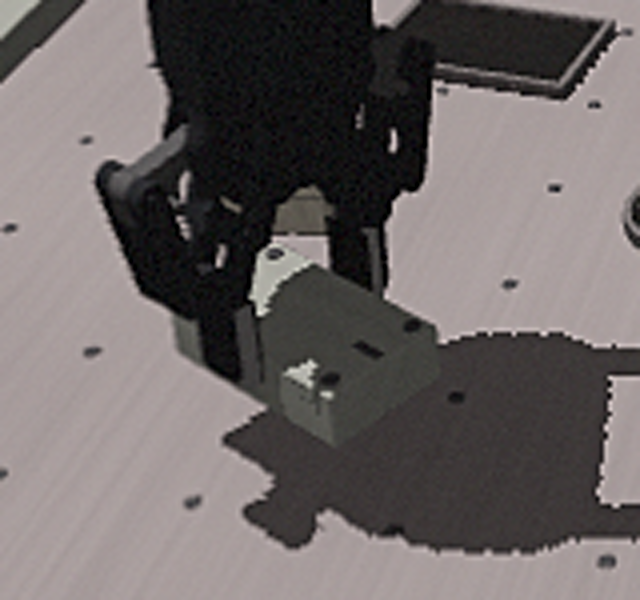

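The block is held level with fingers on both long sides, the left tip at crop (245,385). I'll raise it further and carry it to the oblong tray.

```bash
python3 -m handwheel '[{"tx":0,"ty":0,"tz":-8,"roll":0},{"tx":0,"ty":0,"tz":-14,"roll":0},{"tx":-4,"ty":-6,"tz":-12,"roll":0},{"tx":-10,"ty":-16,"tz":-6,"roll":0},{"tx":-15,"ty":-24,"tz":0,"roll":0},{"tx":-18,"ty":-28,"tz":0,"roll":0},{"tx":-18,"ty":-28,"tz":0,"roll":0},{"tx":-18,"ty":-28,"tz":0,"roll":0},{"tx":-18,"ty":-28,"tz":0,"roll":0},{"tx":-18,"ty":-28,"tz":0,"roll":0},{"tx":-18,"ty":-28,"tz":0,"roll":0},{"tx":-16,"ty":-25,"tz":0,"roll":0}]' | grep pos
python3 -m handwheel '[{"tx":-13,"ty":-22,"tz":0,"roll":0},{"tx":-8,"ty":-15,"tz":0,"roll":0},{"tx":-3,"ty":-7,"tz":0,"roll":0},{"tx":0,"ty":0,"tz":0,"roll":-0.06},{"tx":0,"ty":0,"tz":0,"roll":-0.08},{"tx":0,"ty":0,"tz":0,"roll":-0.08},{"tx":0,"ty":0,"tz":0,"roll":-0.08},{"tx":0,"ty":0,"tz":0,"roll":-0.058},{"tx":0,"ty":0,"tz":0,"roll":0},{"tx":0,"ty":0,"tz":0,"roll":0}]'; python3 w.py 630 -167.7 20 82.8
```

```text
tool_pos: [0.6282, -0.1223, 0.0622]
t: 34.28
tool_pos: [0.6284, -0.1687, 0.0606]
tool_rot: [0.2, 3.135, 0.0]
contact_force: [0.6, -0.4, -3.2]
opening: 0.0524
grip_force: 55.4
t 34.28 tcp [ 628.4 -168.7   60.6] tilt [ 0.  0. -1.] yaw 82.7 q [-0.38  0.23  1.66  0.    1.25 -1.82] open 52.4 grip 55.4 F [ 0.6 -0.4 -3.2]
tx ty tz [-1.5  1.2 40.6] roll -0.002 (apply roll last)
```

```bash
python3 -m handwheel '[{"tx":-1.5,"ty":1,"tz":6,"roll":0},{"tx":0,"ty":0,"tz":10,"roll":0},{"tx":0,"ty":0,"tz":10,"roll":0},{"tx":0,"ty":0,"tz":9,"roll":0},{"tx":0,"ty":0,"tz":5,"roll":0},{"tx":0,"ty":0,"tz":0,"roll":0},{"tx":0,"ty":0,"tz":0,"roll":0}]' | grep pos
python3 - <<'E'
from h import *
c0=np.array([628.4,-165.2])
for n in('side','top'):
    im,d=optics.get_image(n); np.savez(f'{n}18.npz',im=im,d=d)
    v,u=np.mgrid[0:480,0:640]; uv=np.c_[u.ravel(),v.ravel()]; dd=d.ravel(); o,r=ray(n,uv); Q=(o+r*dd[:,None])*1000; c=im.reshape(-1,3).max(1)
    k=(dd>0)&(np.hypot(*(Q[:,:2]-c0).T)<70)
    for a,b in((38,70),(62,70)):
        S=Q[k&(c>45)&(Q[:,2]>a)&(Q[:,2]<b)]
        if len(S)>9: t=cv2.minAreaRect(S[:,:2].astype(np.float32)); print(n,a,b,len(S),np.median(S[:,2]),np.round([*t[0],*t[1],t[2]],1),S.min(0).round(),S.max(0).round())
    if n=='side':
        u0,v0=proj('side',[.628,-.165,.04])[0].astype(int); cv2.imwrite('pics/s18.png',cv2.resize(im[v0-60:v0+60,u0-75:u0+75],(750,600),interpolation=2)[:,:,::-1])
E
```

```text
tool_pos: [0.6293, -0.1685, 0.0192]
side 38 70 730 60.647577724728094 [ 628.  -162.8   63.4   91.5   83.7] [ 580. -196.   39.] [ 676. -130.   69.]
side 62 70 342 64.63869530306462 [ 628.3 -162.8   63.4   90.8   83.7] [ 580. -196.   62.] [ 675. -130.   69.]
top 38 70 88 65.32656220440747 [ 611.6 -166.8   49.8   10.9   70.3] [ 600. -191.   59.] [ 624. -142.   70.]
top 62 70 81 65.45623232168852 [ 611.6 -166.8   49.8   10.9   70.3] [ 600. -191.   62.] [ 624. -142.   70.]
```

View pics/s18.png

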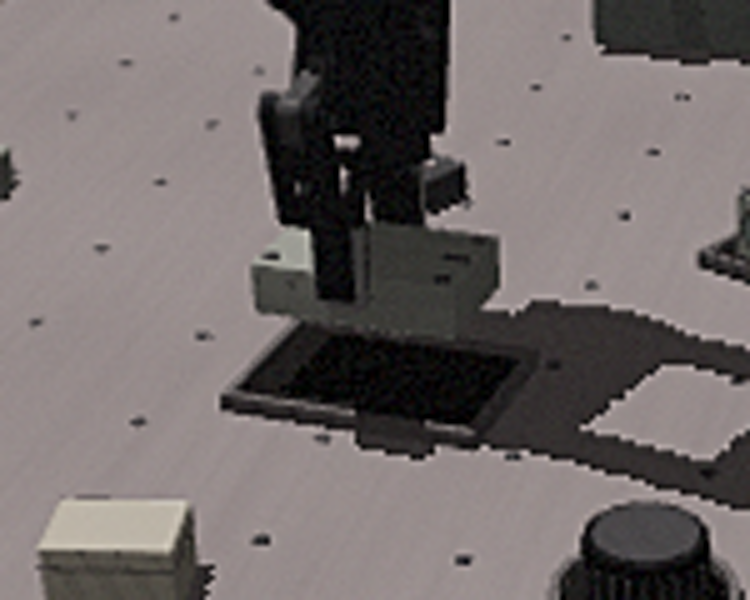

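The block is level over the oblong tray with its front bottom edge at crop row 330 and the tray at (380,380). It is centred within about 2 mm, and the finger tips are about 10 mm above its underside. I'll lower it.

```bash
python3 -m handwheel '[{"tx":0,"ty":0,"tz":5,"roll":0},{"tx":0,"ty":0,"tz":8,"roll":0},{"tx":0,"ty":0,"tz":8,"roll":0},{"tx":0,"ty":0,"tz":6,"roll":0},{"tx":0,"ty":0,"tz":4,"roll":0},{"tx":0,"ty":0,"tz":2,"roll":0},{"tx":0,"ty":0,"tz":0,"roll":0},{"tx":0,"ty":0,"tz":0,"roll":0}]' | grep -E 'pos|cont'
python3 -m handwheel '[{"tx":0,"ty":0,"tz":1,"roll":0},{"tx":0,"ty":0,"tz":0.8,"roll":0},{"tx":0,"ty":0,"tz":0,"roll":0},{"tx":0,"ty":0,"tz":0,"roll":0}]' | grep -E 'pos|cont'
```

```text
tool_pos: [0.63, -0.1687, -0.0129]
contact_force: [0.2, -0.5, -2.5]
tool_pos: [0.63, -0.1687, -0.0144]
contact_force: [-0.4, 1.0, -2.0]
```

```bash
python3 -m handwheel '[{"tx":0,"ty":0,"tz":1,"roll":0},{"tx":0,"ty":0,"tz":0.8,"roll":0},{"tx":0,"ty":0,"tz":0.7,"roll":0},{"tx":0,"ty":0,"tz":0,"roll":0},{"tx":0,"ty":0,"tz":0,"roll":0}]' | grep -E 'pos|cont'
python3 -m handwheel '[{"tx":0,"ty":0,"tz":0.7,"roll":0},{"tx":0,"ty":0,"tz":0,"roll":0},{"tx":0,"ty":0,"tz":0,"roll":0}]' | grep -E 'pos|cont'
```

```text
tool_pos: [0.6298, -0.1686, -0.0172]
contact_force: [0.8, 0.1, -3.6]
tool_pos: [0.6299, -0.1687, -0.0178]
contact_force: [0.7, 1.1, -2.4]
```

```bash
python3 -m handwheel '[{"tx":0,"ty":0,"tz":0.6,"roll":0},{"tx":0,"ty":0,"tz":0,"roll":0},{"tx":0,"ty":0,"tz":0,"roll":0}]' | grep -E 'pos|cont'
python3 -m handwheel '[{"tx":0,"ty":0,"tz":0.4,"roll":0},{"tx":0,"ty":0,"tz":0,"roll":0},{"tx":0,"ty":0,"tz":0,"roll":0}]' | grep -E 'pos|cont'
```

```text
tool_pos: [0.63, -0.1687, -0.0178]
contact_force: [-2.3, 0.9, 1.8]
tool_pos: [0.63, -0.1687, -0.0179]
contact_force: [-3.6, 1.1, 4.7]
```

```bash
python3 -m handwheel '[{"tx":0,"ty":0,"tz":0,"roll":0},{"tx":0,"ty":0,"tz":0,"roll":0},{"tx":0,"ty":0,"tz":0,"roll":0},{"tx":0,"ty":0,"tz":0,"roll":0}]' 72 | grep -E 'open|contact'
python3 -m handwheel '[{"tx":0,"ty":0,"tz":-5,"roll":0},{"tx":0,"ty":0,"tz":-12,"roll":0},{"tx":0,"ty":0,"tz":-20,"roll":0},{"tx":0,"ty":0,"tz":-30,"roll":0},{"tx":0,"ty":0,"tz":-35,"roll":0},{"tx":0,"ty":0,"tz":-35,"roll":0},{"tx":0,"ty":0,"tz":-25,"roll":0},{"tx":0,"ty":0,"tz":-10,"roll":0},{"tx":0,"ty":0,"tz":0,"roll":0},{"tx":0,"ty":0,"tz":0,"roll":0},{"tx":0,"ty":0,"tz":0,"roll":0},{"tx":0,"ty":0,"tz":0,"roll":0}]' | grep -E 'pos|contact'
python3 - <<'E'
from h import *
im,d=optics.get_image('side'); cv2.imwrite('pics/end.png',im[:,:,::-1])
T=dict(obj=(421.6,288.6,.051),cube=(477.6,-318,.036),mount=(487.2,-20.7,.030),block=(628.4,-165.2,.028))
v,u=np.mgrid[0:480,0:640]; uv=np.c_[u.ravel(),v.ravel()]; dd=d.ravel(); o,r=ray('side',uv); Q=(o+r*dd[:,None])*1000
for n,(x,y,h) in T.items():
    S=Q[(dd>0)&(np.hypot(Q[:,0]-x,Q[:,1]-y)<60)&(abs(Q[:,2]-h*1000)<3.5)]; t=cv2.minAreaRect(S[:,:2].astype(np.float32)); print(n,len(S),np.median(S[:,2]).round(1),np.round([*t[0],*t[1],t[2]],1))
E
```

```text
contact_force: [-0.6, 0.3, 0.8]
opening: 0.072
tool_pos: [0.6283, -0.1681, 0.15]
contact_force: [0.2, 0.6, 0.2]
obj 73 50.8 [420.8 285.1  11.2  11.2  86.3]
cube 103 35.8 [ 477.2 -317.1   33.9   32.8   62.8]
mount 299 29.9 [487.3 -20.   45.2  44.2  59.3]
block 534 27.6 [ 628.6 -165.4   58.1   90.7   80.7]
```

View pics/end.png

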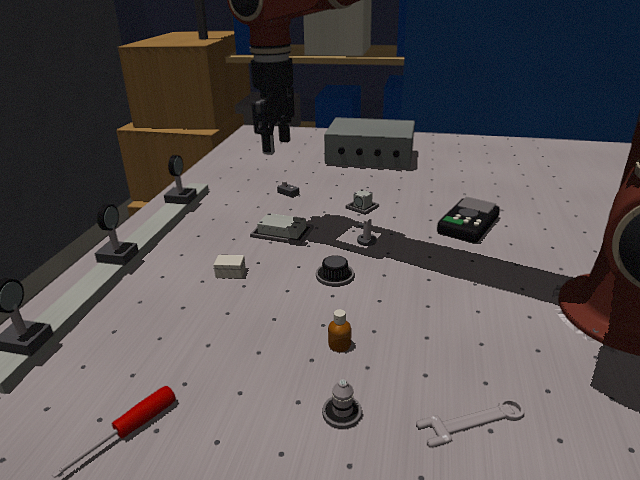

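All four parts sit flat and upright in their trays: objective (342,405), mount (335,268), cube (362,200) and block (282,228). The bottle (340,330) and post foot (366,233) haven't moved, and the gripper is clear.

```bash
python3 -c "
from station import ctrl; print(ctrl.finish_job())"
```

```text
the job is handed in; nothing more can be done
None
```

The stack is apart, each part is upright and flat in its own tray and released, the bottle and post foot are where they stood, and the job is handed in at about 36 s; on the first try the fingers closed too high and briefly pinched the objective's cone, which left it standing and in place.

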